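# Unload the rotary indexer by its handwheel and sort the junction boxes

## Task

Empty the rotary indexer: crank its handwheel to bring the junction boxes one after another to the open window at the pointer (two turns move the platen on by one pad), lift each out there and put plain ones in the blue bin and those with red tape in the red bin. Leave the empty platen with its yellow mark lined up with the red pointer and the bins upright, and do not disturb the screwdriver, the tape roll or the jar.

Things in the scene. Friction and masses are not known exactly. Their poses are not given: they have to be found in the camera images.
- good_1: sound junction box: black plastic block 46 x 46 mm, 36 mm high, 0.05 to 0.1 kg, no tape. Origin: centre of its underside; z up through its open-looking face, x and y square to its sides. Starts upright on one of the platen's four green pads, sides within 12 degrees of radial. May be absent (None).
- good_2: sound junction box: black plastic block 46 x 46 mm, 36 mm high, 0.05 to 0.1 kg, no tape. Origin: centre of its underside; z up through its open-looking face, x and y square to its sides. Starts upright on one of the platen's four green pads, sides within 12 degrees of radial. May be absent (None).
- reject_1: rejected junction box: black plastic block 46 x 46 mm, 36 mm high, 0.05 to 0.1 kg, with a 20 mm wide red tape band over its top and two sides. Origin: centre of its underside; z up through its open-looking face, x and y square to its sides. Starts upright on one of the platen's four green pads, sides within 12 degrees of radial. May be absent (None).
- reject_2: rejected junction box: black plastic block 46 x 46 mm, 36 mm high, 0.05 to 0.1 kg, with a 20 mm wide red tape band over its top and two sides. Origin: centre of its underside; z up through its open-looking face, x and y square to its sides. Starts upright on one of the platen's four green pads, sides within 12 degrees of radial. May be absent (None).
- blue_bin: loose open blue plastic bin for the sound boxes, outside 200 (its x) x 160 (its y) x 75 mm high, walls and floor 5 mm thick, 0.6 kg. Origin: centre of its underside. Stands on the bench left or right of the indexer.
- red_bin: loose open red plastic bin for the rejected boxes, outside 200 (its x) x 160 (its y) x 75 mm high, walls and floor 5 mm thick, 0.6 kg. Origin: centre of its underside. Stands on the bench left or right of the indexer.
- indexer: fixed blue rotary indexer. Origin on the bench (height 0) under the platen's axis; its own -x side is the open front (towards the robot). Base 250 x 250 mm, 45 mm high. Handwheel pedestal (80 x 80 mm, 95 mm high, axis at x -50, y -225 mm) on its right, joined by a 45 mm high housing.
- window (a point): unloading position, on the platen's top face 88 mm in front of its axis. A steel wire guard (6 mm bars about 40 mm apart, top 131 mm above the bench) roofs the platen elsewhere, so boxes can be lifted out only here. The window is open from 78 mm behind this point (indexer +x) out to the front, and 57 mm to either side; beside it guard bars begin 18 mm behind this point.
- pointer (a point): tip of the red arrow block at the middle of the indexer's front edge, 128 mm in front of the platen's axis (indexer -x), 73 mm above the bench; the block is 24 x 30 mm and lies in front of this tip.
- platen_centre (a point): centre of the aluminium platen's top face, 75 mm above the bench; platen diameter 244 mm. The box pads lie 88 mm from it at 90 degree steps; the first one lies on the line to home_mark. The boxes stand straight on the platen's flat top.
- home_mark (a point): centre of the yellow bar (22 x 10 mm) painted at the platen's edge beside one pad, 118 mm from the platen's axis. When it is lined up with the pointer it is 10 mm from it.
- wheel_axis (a point): point on the handwheel's vertical axis, 155 mm above the bench, at the crank knob's mid height.
- crank_pin (a point): mid height of the red crank knob: upright, 20 mm diameter, 46 mm high (130 to 176 mm above the bench), 45 mm from the wheel's axis. It spins freely on its pin, so it can be pinched from above and led round in a circle without turning the hand. The black wheel below is 130 mm across, its top 129 mm above the bench.
- handwheel (a joint): angle of the handwheel, rad, 0 at the start, growing counter-clockwise seen from above; endless both ways. Needs about 4 N at the crank knob and stays where it is left. Geared 8 to 1: eight turns turn the platen once, the same way round, so two turns move it by one pad.
- platen (a joint): angle of the platen, rad, 0 at the start, counter-clockwise seen from above; one eighth of the handwheel's. Self-locking: it is turned through the handwheel (pushing its rim would take over 10 N).
- screwdriver: bystander: screwdriver lying on the bench near the robot; leave it.
- screw_jar: bystander: 60 mm diameter, 75 mm high jar behind and to the right; leave it. Origin: centre of its underside.
- tape_roll: bystander: yellow tape roll, 90 mm across, 22 mm high, lying on the bench near the robot; leave it. Origin: centre of its underside.

How it is judged:
By the outcome, as a careful person would: the job done as asked, in the order asked, and still so for the second after the job is handed in, with the robot touching nothing.
Of good_1, good_2, reject_1, reject_2 only 2 to 3 are there at a start; the rules pass over those that are not, and their reading is None.
At some moment in a run one of blue_bin, red_bin may be knocked a few centimetres aside while the robot is not near it.
Once in a run the grip may slacken for a moment while it holds something.
It also fails if it takes over 210 s, if anything falls off the work surface, if the arm or the gripper's body presses on something with over 40 N, if the wrist force passes 120 N, or if a joint passes its speed limit or range.

## Robot

A 6-joint arm with a two-finger parallel gripper is mounted at the origin on the work surface. World frame = base frame: x ahead of the robot, y to its left, z up, the work surface at z = 0. Lengths are in mm, angles in rad, forces in N, time in s.
With the tool pointing down it reaches from about 350 to 775 mm from the base axis. Payload 7.3 kg.
Tool frame: the origin (TCP) lies at the very end of the fingers, on their centre line; the grasp point (between the pads) lies 19 mm behind it; z points along the fingers, y is the line along which they close (so a half turn about z gives the same grasp; the last joint's range is limited). The gripper opens to 92 mm and grips with 3 to 60 N. Pads are 19 mm wide; open, the fingers measure 130 mm over their backs; the gripper's body (75 mm by 190 mm) begins 47 mm behind the grasp point.
Start: joints at [-1.318, 0.342, 1.524, -0, 1.275, -0.146], TCP at [203.888, -483.813, 226.741] pointing down, gripper open.
Joint ranges: [-2.53, 2.53], [-0.77, 2.02], [0.04, 2.7], [-1, 4.14], [0.28, 2.66], [-3.11, 3.11]. Speed limits (rad/s): [2.57, 2.57, 3.14, 3.14, 3.14, 3.14].

## Interface

Orientations are given as [roll, pitch, yaw] about the fixed x, y, z axes, in that order (R = Rz(yaw) Ry(pitch) Rx(roll)).
In Python, from plant import bot gives the robot as it stands.
- The arm moves only by the tool jog_arm, never from a script. Its argument "targets" is a list of rows, each an object with "xyz": the shift along the tool's x, y, z as a fraction of full scale, a list of three; "spin": the turn about the tool's z as a fraction of full scale. In form: [{"xyz": [x, y, z], "spin": spin}, ...]. A call has exactly 10 rows; each row shifts and turns the commanded pose from where the row before left it, along the tool's axes as they then stand; what a row does not reach is not made up. Full scale, the value 1, is 80 mm for a shift and 0.1 rad for a turn. A row lasts 1/8 s, in which the tool goes at most 62.5 mm and 10.7 degrees, less where a joint would pass 70% of its speed; a pose out of reach is approached as far as the arm can. A call with a number of a shift or a turn outside -1 to 1 is refused whole. A call with a gripper value outside its range is refused whole. "gripper" is the opening in per cent of the stroke, from 0 (shut) to 100 (fully open), set as the call begins (left out, the last holds). The fingers move at their own pace and stop on an object; the grip force is fixed at half the most. Time passes only in rows, so rows that do not move let the fingers close, or fill a call up. It gives the time, the measured TCP pose, the force, the opening and the grip force at its end, in the units of the state.
- bot.get_obs(): the state, without advancing time (a new reading comes with each control period).
- bot.capture(name): name is "scene" or "top" or "wrist"; returns the picture (420x560x3 uint8, blue, green, red); there is no depth.
- bot.get_calibration(name): a dict with "vfov" (degrees; the focal length in pixels is half the picture's height over the tangent of half this angle, whatever the lens; pixels are square), "cx", "cy" (the principal point, pixels), "eye" and "rotation" of the camera in the world. Camera axes: x right, y down, z forward; pixel columns grow to the right and rows downward; lengths in mm; the calibration is good to about 2 mm. A picture is of the moment at which its call begins: read the wrist's pose just before it. get_calibration takes no time and is no camera call; for the wrist camera it gives the pose at the moment of the call.
- bot.close_job(): hands the job in; it is judged then, once.
The state is a dict: "time": time; "joint_positions": joint angles; "dq": joint speeds; "tau": joint torques, N m; "tool_pos": TCP position; "tcp_rot": TCP orientation; "contact_force": force on the tool from outside, world axes, zero at the start; "moment": the same for the moment, N m; "grip_width": finger opening in mm; "finger_force": force on a finger pad.
Only numpy, scipy, OpenCV 4.12 (cv2) and the standard library are available. Lean on these libraries where they do the work, as an engineer would, in place of code of your own. Each camera call takes 0.05 s, during which the arm holds its last target. There are 200 camera calls.

## Working session

There is one attempt and no reset: what is moved stays moved. The work goes in short steps, Python scripts to look and compute and a tool call to move; the robot and the scene stay as the last step left them, time stands still between calls to the robot, and variables do not carry over. Pictures are saved under pics/ and viewed, at most 14 in all, crops included, and the job is handed in when it is done.

Besides the shell and the picture viewer there is one more tool, called after "Call:" as name([rows], argument=value, ...), one row to a line, values as JSON. jog_arm: Moves the arm, as the interface text tells. Shift numbers are shares of 80 mm and turn numbers shares of 0.1 rad, none past 1 either way. Its arguments: {"type":"object","properties":{"targets":{"type":"array","items":{"type":"object","properties":{"xyz":{"type":"array","items":{"type":"number"}},"spin":{"type":"number"}}}},"gripper":{"type":"number"}},"required":["targets"]}

```bash
ls; mkdir -p pics; python3 - <<'E'
from plant import bot
import cv2,numpy as np
o=bot.get_obs();print(o)
for n in("scene","top","wrist"):
    print(n,bot.get_calibration(n)); cv2.imwrite(f"pics/a_{n}.png",bot.capture(n))
E
```

```text
pics
{'time': 0.0, 'joint_positions': array([-1.31801711e+00,  3.42760023e-01,  1.52505594e+00, -1.69574267e-05,
        1.27537796e+00, -1.46016001e-01]), 'dq': array([ 0.00046606, -0.00103597,  0.00112184,  0.00056664,  0.00102412,
       -0.00296992]), 'tau': array([ 8.18914286e-04, -4.31237590e+01, -2.44215095e+01,  7.18236342e-02,
        5.59822388e-02, -1.62210345e-04]), 'tool_pos': array([ 203.76371301, -483.3886695 ,  226.01201748]), 'tcp_rot': array([-3.14000607e+00, -2.16938462e-04,  3.98799996e-01]), 'contact_force': array([-0.01893702, -0.35009239, -0.29920143]), 'moment': array([ 0.03655905, -0.03064611, -0.00925362]), 'finger_force': 0.0, 'grip_width': 91.79693302186712}
scene {'vfov': 56.00533354293094, 'cx': 285.9994264028852, 'cy': 205.61942463462054, 'eye': array([1166.8754311 ,  152.33316323,  844.5830593 ]), 'rotation': array([-2.42521919,  0.00836553,  1.78337398])}
top {'vfov': 42.61579999265767, 'cx': 290.40724668496335, 'cy': 203.22079290295906, 'eye': array([ 406.28713654,   19.50394589, 1406.430833  ]), 'rotation': array([-3.03387078, -0.00545437, -1.5458032 ])}
wrist {'vfov': 62.781233180197354, 'cx': 275.3163446021373, 'cy': 208.9095016589273, 'eye': array([ 281.32927764, -451.25331289,  385.00374012]), 'rotation': array([ 2.83049352e+00,  1.03281834e-03, -1.17147148e+00])}
```

View pics/a_top.png

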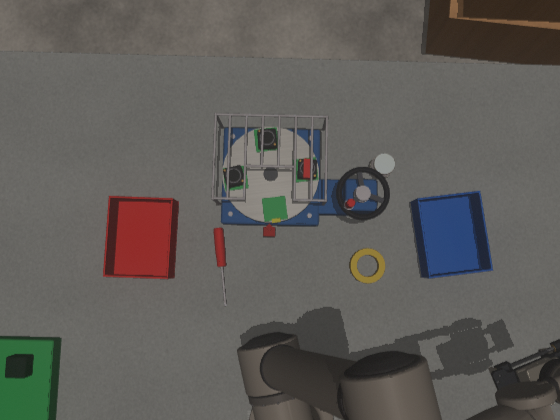

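View pics/a_scene.png

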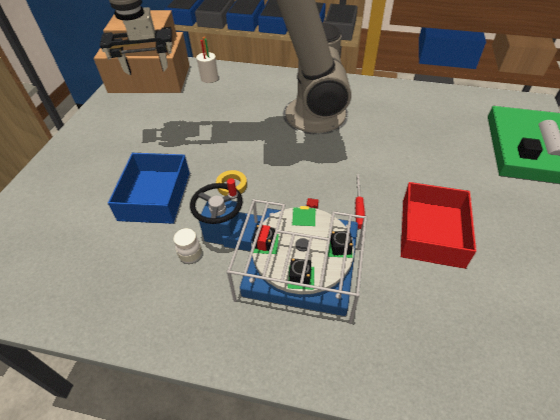

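Top view (up = +x, left = +y): the empty home pad is at the front (275,208), with the mark at about (275,220) and the pointer at (269,231). There are plain boxes at (235,177) and (266,138), and a taped one at (307,168). The wheel hub is at (363,193), the knob at (350,204), the red bin on the left and the blue bin on the right.

```bash
cat > h.py <<'E'
from plant import bot
import cv2,numpy as np
from scipy.spatial.transform import Rotation as R
def ray(n,uv,z,c=None):
    c=c or bot.get_calibration(n); f=210/np.tan(np.radians(c["vfov"]/2))
    uv=np.atleast_2d(np.float64(uv)); d=np.c_[(uv[:,0]-c["cx"])/f,(uv[:,1]-c["cy"])/f,np.ones(len(uv))]
    w=R.from_euler("xyz",c["rotation"]).apply(d); e=np.array(c["eye"])
    return (e+w*((z-e[2])/w[:,2])[:,None])[:,:2]
def proj(n,P,c=None):
    c=c or bot.get_calibration(n); f=210/np.tan(np.radians(c["vfov"]/2))
    p=R.from_euler("xyz",c["rotation"]).inv().apply(np.atleast_2d(P)-c["eye"])
    return np.c_[c["cx"]+f*p[:,0]/p[:,2],c["cy"]+f*p[:,1]/p[:,2]]
RNG={"red":[((0,140,70),(8,255,255)),((172,140,70),(180,255,255))],"yellow":[((20,110,90),(33,255,255))],
 "blue":[((100,120,40),(125,255,255))],"green":[((45,90,60),(85,255,255))]}
def blobs(im,col,amin=8,roi=None):
    h=cv2.cvtColor(im,cv2.COLOR_BGR2HSV); m=sum(cv2.inRange(h,a,b) for a,b in RNG[col])
    if roi: k=np.zeros_like(m);k[roi[1]:roi[3],roi[0]:roi[2]]=255;m&=k
    n,l,s,c=cv2.connectedComponentsWithStats(m)
    return [(int(s[i,4]),c[i],l==i) for i in range(1,n) if s[i,4]>=amin]
def rect(mask):
    ys,xs=np.nonzero(mask); return cv2.minAreaRect(np.float32(np.c_[xs,ys]))
E
python3 - <<'E'
from h import *
for n in("top","scene"):
    im=cv2.imread(f"pics/a_{n}.png")
    for col in RNG:
        for a,c,m in blobs(im,col,12):
            print(n,col,a,c.round(1),"z75",ray(n,c,75)[0].round(),"z176",ray(n,c,176)[0].round(),"rect",np.round(cv2.boxPoints(rect(m))).astype(int).tolist() if a>700 else "")
t=cv2.resize(cv2.imread("pics/a_top.png")[105:245,195:400],None,fx=3.9,fy=3.9,interpolation=cv2.INTER_CUBIC)
cv2.imwrite("pics/b.png",t)
E
```

```text
top red 117 [306.4 168.2] z75 [640. -22.] z176 [622. -19.] rect 
top red 4511 [141.3 238.1] z75 [455. 381.] z176 [451. 354.] rect [[103, 276], [107, 194], [173, 198], [168, 280]]
top red 50 [350.5 202.5] z75 [ 556. -134.] z176 [ 545. -122.] rect 
top red 106 [268.9 230.6] z75 [481.  67.] z176 [475.  64.] rect 
top red 332 [219.3 246.2] z75 [439. 188.] z176 [437. 175.] rect 
top yellow 34 [275.8 220.1] z75 [507.  51.] z176 [500.  49.] rect 
top yellow 585 [367.3 265.4] z75 [ 402. -177.] z176 [ 402. -162.] rect 
top blue 46 [225.5 142.4] z75 [700. 183.] z176 [678. 171.] rect 
top blue 75 [237.7 132.5] z75 [726. 153.] z176 [702. 143.] rect 
top blue 77 [303.1 133.9] z75 [727. -12.] z176 [703.  -9.] rect 
top blue 117 [315.9 142.5] z75 [706. -45.] z176 [683. -40.] rect 
top blue 58 [318.2 190.6] z75 [584. -53.] z176 [570. -47.] rect 
top blue 18 [323.  188.5] z75 [589. -65.] z176 [576. -58.] rect 
top blue 601 [315.2 208.7] z75 [538. -46.] z176 [528. -41.] rect 
top blue 152 [350.1 188. ] z75 [ 592. -132.] z176 [ 578. -121.] rect 
top blue 110 [370.8 185. ] z75 [ 601. -184.] z176 [ 586. 
[... 3127 characters left out ...]
[720. 162.] z176 [779. 161.] rect 
scene green 22 [206.3  47. ] z75 [-242. -483.] z176 [ -57. -400.] rect 
scene green 3680 [522.1 143.3] z75 [130. 640.] z176 [266. 576.] rect [[482, 174], [489, 105], [567, 114], [559, 183]]
scene green 378 [303.6 216.7] z75 [540.  56.] z176 [623.  69.] rect 
scene green 65 [275.2 245.6] z75 [642.   6.] z176 [710.  25.] rect 
scene green 68 [332.3 252.4] z75 [633. 141.] z176 [703. 143.] rect 
scene green 50 [260.2 251.1] z75 [664. -25.] z176 [730.  -2.] rect 
scene green 21 [349.  255.5] z75 [634. 181.] z176 [704. 177.] rect 
scene green 64 [311.7 276.1] z75 [706. 105.] z176 [766. 111.] rect 
scene green 72 [298.  286.8] z75 [738.  80.] z176 [795.  90.] rect
```

View pics/b.png

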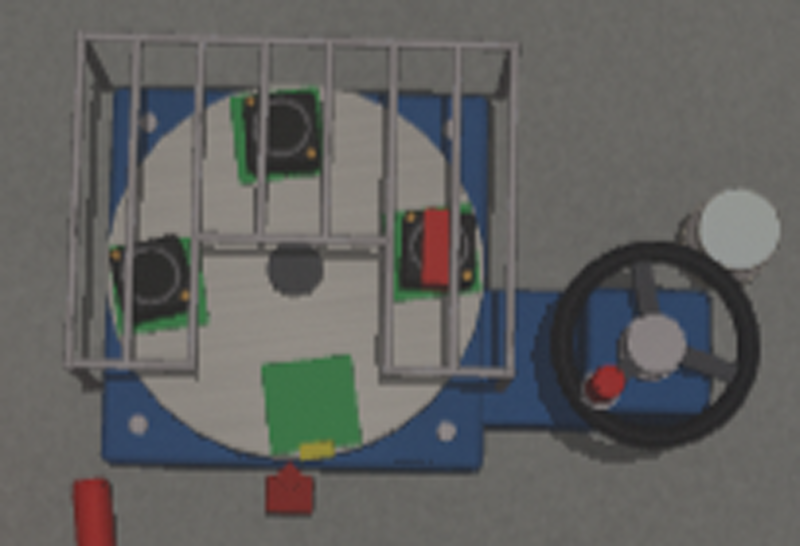

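```bash
python3 - <<'E'
from h import *
f=lambda x,y:(195+x/3.9,105+y/3.9)
n="top"
def w(x,y,z): return ray(n,f(x,y),z)[0]
P=np.array([w(103,463,45),w(482,468,45),w(115,88,45),w(489,95,45),w(290,465,73),w(655.5,344,120)])
L=np.array([[-125,125],[-125,-125],[125,125],[125,-125],[-128,0],[-50,-225]])
def fit(L,P):
    a=L-L.mean(0);b=P-P.mean(0);t=np.arctan2((a[:,0]*b[:,1]-a[:,1]*b[:,0]).sum(),(a*b).sum())
    Rm=np.array([[np.cos(t),-np.sin(t)],[np.sin(t),np.cos(t)]]);return t,Rm,P.mean(0)-Rm@L.mean(0)
t,Rm,o=fit(L,P);print("yaw",np.degrees(t),"o",o,"res",(P-(L@Rm.T+o)).round(1).tolist())
print("platen ctr by disc",w(296.5,272,75))
ax=o+Rm@[-50,-225];print("axis",ax,"window",o+Rm@[-88,0],"pointer",o+Rm@[-128,0])
for nn,px in(("top",f(609,380)),("scene",None)):
    if px: k=ray(nn,px,176)[0];print("knob",k,"r",np.hypot(*(k-ax)),"ang",np.degrees(np.arctan2(*(k-ax)[::-1])))
for m in([507,51],[509,50],[538,56],[540,56]):
    d=np.array(m)-o;print("platen mark ang rel front",np.degrees(np.arctan2(d[1],d[0])-t)-180, np.hypot(*d))
for nm,p in(("good L",(153,277)),("good back",(282,132)),("rej R",(437,247))):
    q=w(*p,111);d=Rm.T@(q-o);print(nm,q,d,np.degrees(np.arctan2(d[1],d[0])),np.hypot(*d))
for nm,q in(("red",[[103,276],[107,194],[173,198],[168,280]]),("blue",[[417,198],[481,189],[492,270],[428,279]])):
    print(nm,ray(n,q,75).round(),ray(n,q,75).mean(0))
E
```

```text
yaw 0.3354029857725945 o [622.99452234  66.70228019] res [[-0.2, -1.9], [1.3, 2.0], [-1.6, -1.7], [-1.3, 0.7], [1.9, 0.8], [-0.0, 0.1]]
platen ctr by disc [620.78720031  66.09465945]
axis [ 574.31249596 -158.58655732] window [534.99603012  66.18714113] pointer [494.99671548  65.95298701]
knob [ 544.86504974 -123.53729292] r 45.77775686201027 ang 130.0360708980073
platen mark ang rel front -352.6260869101842 117.05251306725476
platen mark ang rel front -351.9998350386515 115.21161958068112
platen mark ang rel front -353.15864402982413 85.66567357207212
platen mark ang rel front -352.98756681128987 83.68171568037572
good L [609.51963449 154.18334121] [-12.96255569  87.55844213] 98.42116421822676 88.51275974706995
good back [703.73048621  76.51267482] [80.79200916  9.33761007] 6.59276085158115 81.32982051841302
rej R [633.05991759 -22.48027253] [  9.54316124 -89.23994602] -83.89608829593298 89.74875983852858
red [[360. 470.]
 [562. 472.]
 [556. 308.]
 [354. 311.]] [457.81590465 390.21222389]
blue [[ 572. -299.]
 [ 598. -459.]
 [ 398. -484.]
 [ 372. -326.]] [ 484.98523422 -392.26931483]
```

The platen stands at +7.3° and all three boxes will come round going counter-clockwise: plain (82.7°), plain (+90°), taped (+90°), then home (+90°). I'll square the tool to the world axes first, then move above the knob.

Call:
jog_arm([
  {"xyz":[0,0,0],"spin":-1},
  {"xyz":[0,0,0],"spin":-1},
  {"xyz":[0,0,0],"spin":-1},
  {"xyz":[0,0,0],"spin":-1},
  {"xyz":[0,0,0],"spin":-1},
  {"xyz":[0,0,0],"spin":-1},
  {"xyz":[0,0,0],"spin":-1},
  {"xyz":[0,0,0],"spin":-1},
  {"xyz":[0,0,0],"spin":-1},
  {"xyz":[0,0,0],"spin":-1},
], gripper=50)

```text
time: 1.4
tool_pos: [203.9, -483.6, 226.4]
tcp_rot: [-3.141, -0.001, 1.402]
contact_force: [0.5, -0.0, -0.3]
grip_width: 45.8
finger_force: 0.0
```

Call:
jog_arm([
  {"xyz":[0,0,0],"spin":-0.86},
  {"xyz":[0,0,0],"spin":-0.86},
  {"xyz":[0.5,0.5,0],"spin":0},
  {"xyz":[0.5,0.5,0],"spin":0},
  {"xyz":[0.5,0.5,0],"spin":0},
  {"xyz":[0.5,0.5,0],"spin":0},
  {"xyz":[0.5,0.5,0],"spin":0},
  {"xyz":[0.5,0.5,0],"spin":0},
  {"xyz":[0.5,0.5,0],"spin":0},
  {"xyz":[0,0,0],"spin":0},
])

```text
time: 2.65
tool_pos: [485.7, -200.9, 226.3]
tcp_rot: [-3.142, -0.001, 1.576]
contact_force: [-0.2, -0.1, 0.6]
grip_width: 45.9
finger_force: 0.0
```

```bash
python3 - <<'E'
from h import *
c=bot.get_calibration("wrist");im=bot.capture("wrist");cv2.imwrite("pics/c.png",im);print(c["eye"],c["rotation"])
for a,cc,m in blobs(im,"red",60): print(a,cc,rect(m),ray("wrist",cc,165,c),ray("wrist",cc,75,c))
E
```

```text
[ 485.68280843 -117.44596345  385.19982785] [ 2.83030042e+00 -8.77890020e-04  5.85795224e-03]
1227 [370.18500407 107.83455583] ((369.5, 108.5), (33.0, 45.0), 90.0) [[ 544.17966139 -122.7518015 ]] [[ 568.08847556 -124.92040186]]
```

View pics/c.png

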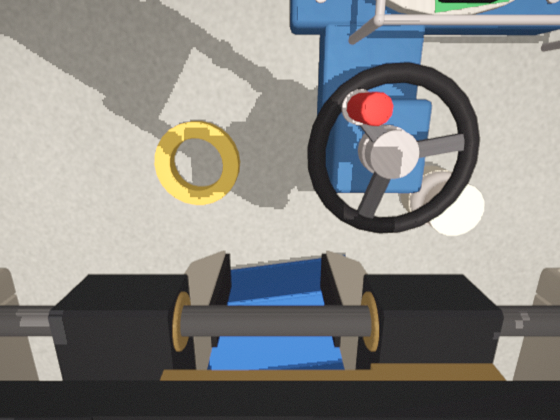

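Wrist view: the knob's top disc is at (376,109), and the wheel's ring spans x 308–479 and y 62–233.

```bash
python3 - <<'E'
from h import *
k=ray("wrist",(376,109),176)[0]; a=ray("wrist",(393.5,147.5),124)[0]
print(k,a,np.hypot(*(k-a)),np.degrees(np.arctan2(*(k-a)[::-1])))
ys=[ray("wrist",p,124)[0].round(1) for p in((308,147),(479,147),(393,62),(393,233))];print(ys)
E
```

```text
[ 543.50866916 -124.79847501] [ 573.94137774 -154.0822404 ] 42.23373849318654 136.10223311055574
[array([ 509.5, -154. ]), array([ 638.3, -153.4]), array([567.1, -94.6]), array([ 581.1, -223.3])]
```

Call:
jog_arm([
  {"xyz":[0.48,0.365,0],"spin":0.05},
  {"xyz":[0.48,0.365,0],"spin":0},
  {"xyz":[0,0,0],"spin":0},
  {"xyz":[0,0,0.27],"spin":0},
  {"xyz":[0,0,0.27],"spin":0},
  {"xyz":[0,0,0.27],"spin":0},
  {"xyz":[0,0,0.27],"spin":0},
  {"xyz":[0,0,0],"spin":0},
  {"xyz":[0,0,0],"spin":0},
  {"xyz":[0,0,0],"spin":0},
])

```text
time: 3.95
tool_pos: [542.8, -127.9, 141.4]
tcp_rot: [3.14, 0.001, 1.565]
contact_force: [0.6, 0.2, -0.2]
grip_width: 45.6
finger_force: 0.0
```

Call:
jog_arm([
  {"xyz":[0,0,0],"spin":0},
  {"xyz":[0,0,0],"spin":0},
  {"xyz":[0,0,0],"spin":0},
  {"xyz":[0,0,0],"spin":0},
  {"xyz":[0,0,0],"spin":0},
  {"xyz":[0,0,0],"spin":0},
  {"xyz":[0,0,0],"spin":0},
  {"xyz":[0,0,0],"spin":0},
  {"xyz":[0,0,0],"spin":0},
  {"xyz":[0,0,0],"spin":0},
], gripper=0)

```text
time: 5.2
tool_pos: [543.4, -127.4, 140.6]
tcp_rot: [3.14, 0.001, 1.566]
contact_force: [5.1, -0.1, -1.9]
grip_width: 19.4
finger_force: 30.0
```

```bash
cat >> h.py <<'E'
def circ(t0,steps,r=45,yaw=1.5708):
    t=np.radians(t0+np.r_[0,np.cumsum(steps)]); d=np.diff(np.c_[np.cos(t),np.sin(t)]*r,axis=0)/80
    tx=d@[np.cos(yaw),np.sin(yaw)]; ty=d@[np.sin(yaw),-np.cos(yaw)]
    for i,(a,b) in enumerate(zip(tx,ty)): print(i,round(a,3),round(b,3))
E
python3 - <<'E'
from h import *
circ(131.4,[18]*20,yaw=1.566)
print("end");circ(131.4+288+360,[13.6],yaw=1.566)
print();circ(73,[18]*20,yaw=1.566)
E
```

```text
0 -0.136 -0.112
1 -0.164 -0.064
2 -0.176 -0.01
3 -0.17 0.045
4 -0.148 0.095
5 -0.112 0.136
6 -0.064 0.164
7 -0.01 0.176
8 0.045 0.17
9 0.095 0.148
10 0.136 0.112
11 0.164 0.064
12 0.176 0.01
13 0.17 -0.045
14 0.148 -0.095
15 0.112 -0.136
16 0.064 -0.164
17 0.01 -0.176
18 -0.045 -0.17
19 -0.095 -0.148
end
0 0.053 -0.122

0 0.024 -0.174
1 -0.031 -0.173
2 -0.083 -0.155
3 -0.127 -0.122
4 -0.159 -0.076
5 -0.174 -0.024
6 -0.173 0.031
7 -0.155 0.083
8 -0.122 0.127
9 -0.076 0.159
10 -0.024 0.174
11 0.031 0.173
12 0.083 0.155
13 0.127 0.122
14 0.159 0.076
15 0.174 0.024
16 0.173 -0.031
17 0.155 -0.083
18 0.122 -0.127
19 0.076 -0.159
```

Half a turn first, as a check.

Call:
jog_arm([
  {"xyz":[-0.136,-0.112,0],"spin":0},
  {"xyz":[-0.164,-0.064,0],"spin":0},
  {"xyz":[-0.176,-0.01,0],"spin":0},
  {"xyz":[-0.17,0.045,0],"spin":0},
  {"xyz":[-0.148,0.095,0],"spin":0},
  {"xyz":[-0.112,0.136,0],"spin":0},
  {"xyz":[-0.064,0.164,0],"spin":0},
  {"xyz":[-0.01,0.176,0],"spin":0},
  {"xyz":[0.045,0.17,0],"spin":0},
  {"xyz":[0.095,0.148,0],"spin":0},
])

```text
time: 6.45
tool_pos: [601.3, -196.1, 140.5]
tcp_rot: [-3.139, 0.002, 1.565]
contact_force: [-3.5, -5.2, 4.5]
grip_width: 19.6
finger_force: 30.0
```

Call:
jog_arm([
  {"xyz":[0.136,0.112,0],"spin":0},
  {"xyz":[0.164,0.064,0],"spin":0},
  {"xyz":[0.176,0.01,0],"spin":0},
  {"xyz":[0.17,-0.045,0],"spin":0},
  {"xyz":[0.148,-0.095,0],"spin":0},
  {"xyz":[0.112,-0.136,0],"spin":0},
  {"xyz":[0.064,-0.164,0],"spin":0},
  {"xyz":[0.01,-0.176,0],"spin":0},
  {"xyz":[-0.045,-0.17,0],"spin":0},
  {"xyz":[-0.095,-0.148,0],"spin":0},
])

```text
time: 7.7
tool_pos: [543.3, -127.2, 140.6]
tcp_rot: [3.139, 0.001, 1.566]
contact_force: [8.9, -2.8, -4.8]
grip_width: 19.7
finger_force: 30.0
```

Call:
jog_arm([
  {"xyz":[-0.136,-0.112,0],"spin":0},
  {"xyz":[-0.164,-0.064,0],"spin":0},
  {"xyz":[-0.176,-0.01,0],"spin":0},
  {"xyz":[-0.17,0.045,0],"spin":0},
  {"xyz":[-0.148,0.095,0],"spin":0},
  {"xyz":[-0.112,0.136,0],"spin":0},
  {"xyz":[-0.064,0.164,0],"spin":0},
  {"xyz":[-0.01,0.176,0],"spin":0},
  {"xyz":[0.045,0.17,0],"spin":0},
  {"xyz":[0.095,0.148,0],"spin":0},
])

```text
time: 8.95
tool_pos: [601.3, -196.1, 140.5]
tcp_rot: [-3.14, 0.002, 1.565]
contact_force: [-4.0, -3.3, 3.8]
grip_width: 19.7
finger_force: 30.0
```

Call:
jog_arm([
  {"xyz":[0.136,0.112,0],"spin":0},
  {"xyz":[0.164,0.064,0],"spin":0},
  {"xyz":[0.176,0.01,0],"spin":0},
  {"xyz":[0.17,-0.045,0],"spin":0},
  {"xyz":[0.148,-0.095,0],"spin":0},
  {"xyz":[0.112,-0.136,0],"spin":0},
  {"xyz":[0.053,-0.122,0],"spin":0},
  {"xyz":[0,0,0],"spin":0},
  {"xyz":[0,0,0],"spin":0},
  {"xyz":[0,0,0],"spin":0},
])

```text
time: 10.2
tool_pos: [585.5, -118.3, 140.2]
tcp_rot: [-3.141, 0.0, 1.565]
contact_force: [1.1, -0.3, 0.4]
grip_width: 0.6
finger_force: 0.0
```

The fingers lost the knob. Taking a look.

```bash
python3 - <<'E'
from h import *
a=bot.capture("top");b=bot.capture("wrist");cv2.imwrite("pics/d_top.png",a);cv2.imwrite("pics/d_w.png",b)
t=cv2.resize(a[105:245,195:400],None,fx=2.7,fy=2.7,interpolation=cv2.INTER_CUBIC)
cv2.imwrite("pics/d.png",np.vstack([t,cv2.resize(b,(553,415))[:215]]));
E
```

```text
Traceback (most recent call last):
ValueError: all the input array dimensions except for the concatenation axis must match exactly, but along dimension 1, the array at index 0 has size 554 and the array at index 1 has size 553
```

```bash
python3 - <<'E'
from h import *
a=cv2.imread("pics/d_top.png");b=cv2.imread("pics/d_w.png")
t=cv2.resize(a[105:245,195:400],(560,382),interpolation=cv2.INTER_CUBIC)
cv2.imwrite("pics/d.png",np.vstack([t,b[:215]]))
E
```

```text
(no output)
```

View pics/d.png

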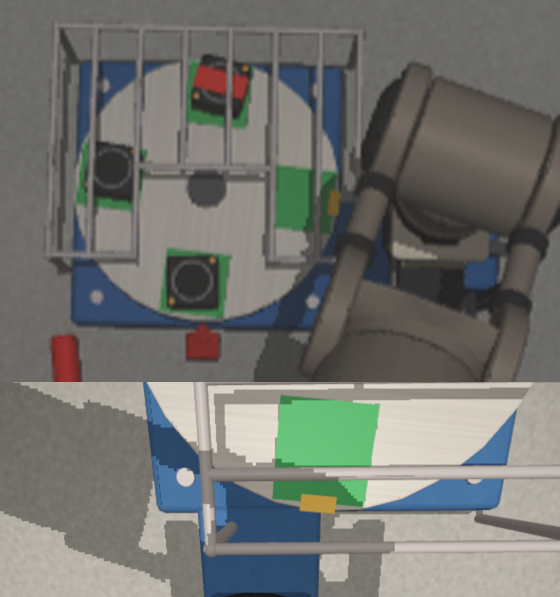

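Top crop: the platen has turned and a plain box is nearly at the pointer, a few degrees short. The grip slackened late in the move. I'll lift, back off and find the knob.

Call:
jog_arm([
  {"xyz":[0,0,-0.5],"spin":0},
  {"xyz":[0,0,-0.57],"spin":0},
  {"xyz":[-0.3,-0.25,0],"spin":0},
  {"xyz":[-0.3,-0.25,0],"spin":0},
  {"xyz":[-0.3,-0.25,0],"spin":0},
  {"xyz":[-0.25,-0.25,0],"spin":0},
  {"xyz":[0,0,0],"spin":0},
  {"xyz":[0,0,0],"spin":0},
  {"xyz":[0,0,0],"spin":0},
  {"xyz":[0,0,0],"spin":0},
], gripper=50)

```text
time: 11.55
tool_pos: [505.4, -208.9, 225.8]
tcp_rot: [-3.142, -0.0, 1.567]
contact_force: [-0.7, 0.8, 0.7]
grip_width: 45.8
finger_force: 0.0
```

```bash
cat >> h.py <<'E'
AX=np.array([574.,-158.])
def knob(name):
    c=bot.get_calibration("wrist");im=bot.capture("wrist");cv2.imwrite(f"pics/{name}.png",im);print("tcp",bot.get_obs()["tool_pos"].round(1),bot.get_obs()["tcp_rot"].round(3))
    for a,cc,m in blobs(im,"red",100):
        top=ray("wrist",cc,165,c)[0]; d=top-AX
        print(a,cc.round(),rect(m)[1],"xy@165",top.round(1),"r",np.hypot(*d).round(1),"ang",np.degrees(np.arctan2(d[1],d[0])).round(1))
    return im,c
E
python3 - <<'E'
from h import *
knob("e")
E
```

```text
tcp [ 505.3 -209.   225.8] [-3.142 -0.     1.567]
1610 [448. 123.] (33.0, 58.0) xy@165 [ 613.6 -140.4] r 43.4 ang 24.0
```

View pics/e.png

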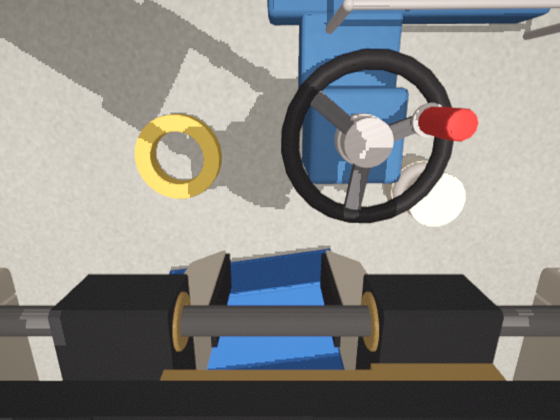

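```bash
python3 - <<'E'
from h import *
k=ray("wrist",(462,124),176)[0];a=[ray("wrist",p,124)[0] for p in((282,135),(452,135),(367,48),(367,222))]
print(k,a,k-AX,np.hypot(*(k-AX)),np.degrees(np.arctan2(*(k-AX)[::-1])))
circ(25.5,[16]*3+[0],yaw=1.567)
E
```

```text
[ 616.40239653 -140.4664503 ] [array([ 511.15925305, -151.71139239]), array([ 637.74920225, -152.17180065]), array([569.81308053, -92.7878795 ]), array([ 579.83354267, -220.86585875])] [42.40239653 17.5335497 ] 45.88451369613209 22.465277597586667
0 0.13 -0.087
1 0.101 -0.119
2 0.064 -0.143
3 0.0 0.0
```

Call:
jog_arm([
  {"xyz":[0.214,0.345,0],"spin":0},
  {"xyz":[0.214,0.345,0],"spin":0},
  {"xyz":[0.214,0.345,0],"spin":0},
  {"xyz":[0.214,0.345,0],"spin":0},
  {"xyz":[0,0,0],"spin":0},
  {"xyz":[0,0,0.28],"spin":0},
  {"xyz":[0,0,0.28],"spin":0},
  {"xyz":[0,0,0.28],"spin":0},
  {"xyz":[0,0,0.28],"spin":0},
  {"xyz":[0,0,0],"spin":0},
])

```text
time: 12.85
tool_pos: [614.0, -141.6, 134.7]
tcp_rot: [-3.137, -0.001, 1.565]
contact_force: [0.3, 0.5, 0.6]
grip_width: 46.0
finger_force: 0.0
```

Call:
jog_arm([
  {"xyz":[0,0,0],"spin":0},
  {"xyz":[0,0,0],"spin":0},
  {"xyz":[0,0,0],"spin":0},
  {"xyz":[0,0,0],"spin":0},
  {"xyz":[0,0,0],"spin":0},
  {"xyz":[0,0,0],"spin":0},
  {"xyz":[0,0,0],"spin":0},
  {"xyz":[0,0,0],"spin":0},
  {"xyz":[0,0,0],"spin":0},
  {"xyz":[0,0,0],"spin":0},
], gripper=0)

```text
time: 14.1
tool_pos: [616.1, -141.6, 137.1]
tcp_rot: [3.14, 0.001, 1.566]
contact_force: [-0.4, 0.1, 6.3]
grip_width: 19.5
finger_force: 30.0
```

```bash
python3 - <<'E'
from h import *
circ(22.3,[17,17,16.7],yaw=1.567)
E
```

```text
0 0.143 -0.086
1 0.111 -0.124
2 0.069 -0.148
```

Call:
jog_arm([
  {"xyz":[0.143,-0.086,0],"spin":0},
  {"xyz":[0.111,-0.124,0],"spin":0},
  {"xyz":[0.069,-0.148,0],"spin":0},
  {"xyz":[0,0,0],"spin":0},
  {"xyz":[0,0,0],"spin":0},
  {"xyz":[0,0,0],"spin":0},
  {"xyz":[0,0,0],"spin":0},
  {"xyz":[0,0,0],"spin":0},
  {"xyz":[0,0,0],"spin":0},
  {"xyz":[0,0,0],"spin":0},
])

```text
time: 15.35
tool_pos: [587.1, -114.9, 137.0]
tcp_rot: [-3.141, -0.001, 1.566]
contact_force: [-1.9, 3.6, 8.6]
grip_width: 19.2
finger_force: 30.0
```

Call:
jog_arm([
  {"xyz":[0,0,0],"spin":0},
  {"xyz":[0,0,0],"spin":0},
  {"xyz":[0,0,0],"spin":0},
  {"xyz":[0,0,-0.36],"spin":0},
  {"xyz":[0,0,-0.36],"spin":0},
  {"xyz":[0,0,-0.36],"spin":0},
  {"xyz":[0.45,-0.22,0],"spin":0},
  {"xyz":[0.45,-0.22,0],"spin":0},
  {"xyz":[0.45,-0.22,0],"spin":0},
  {"xyz":[0,0,0],"spin":0},
], gripper=75)

```text
time: 16.6
tool_pos: [533.9, -5.3, 222.9]
tcp_rot: [-3.141, -0.0, 1.569]
contact_force: [0.2, -0.9, 0.1]
grip_width: 68.9
finger_force: 0.0
```

```bash
python3 - <<'E'
from h import *
c=bot.get_calibration("wrist");print(c["eye"],c["rotation"],bot.get_obs()["tool_pos"]);cv2.imwrite("pics/f.png",bot.capture("wrist"))
E
```

```text
[534.55171944  78.23764707 381.77070323] [ 2.82983711e+00 -3.45352847e-04 -1.59979474e-03] [533.87981828  -5.25889111 222.87197727]
```

View pics/f.png

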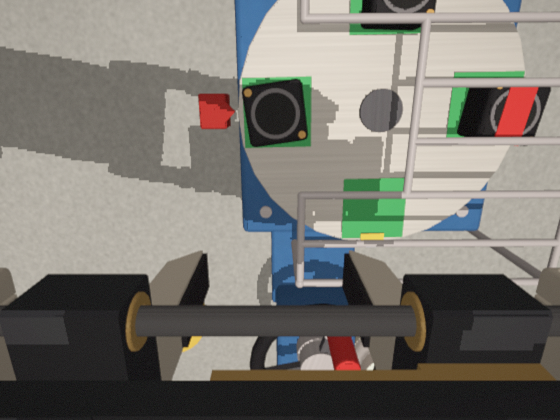

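Wrist view: the plain box is in the window at (276,112), in line with the pointer tip (238,112) and the hub. Measuring the box, pad and mark.

```bash
cat >> h.py <<'E'
def box(im,c,roi):
    g=im.max(2); k=np.zeros_like(g); k[roi[1]:roi[3],roi[0]:roi[2]]=((g<70)*255).astype(np.uint8)[roi[1]:roi[3],roi[0]:roi[2]]
    k=cv2.morphologyEx(k,cv2.MORPH_CLOSE,np.ones((15,15)));k=cv2.morphologyEx(k,cv2.MORPH_OPEN,np.ones((9,9)))
    n,l,s,_=cv2.connectedComponentsWithStats(k);i=1+np.argmax(s[1:,4]); r=rect(l==i); q=cv2.boxPoints(r)
    w=ray("wrist",q,111,c); print("px",q.round().tolist(),"\nsides",[np.hypot(*(w[j]-w[j-1])).round(1) for j in range(4)],"ctr",w.mean(0).round(1),
     "edge angs",[np.degrees(np.arctan2(*(w[j]-w[j-1])[::-1])).round(1) for j in range(4)])
E
python3 - <<'E'
from h import *
im=cv2.imread("pics/f.png");c=bot.get_calibration("wrist")
box(im,c,(225,60,325,165))
for col in("yellow","green"):
    for a,cc,m in blobs(im,col,60,(180,0,540,245)): print(col,a,cc.round(1),ray("wrist",cc,75,c)[0].round(1))
print("pointer",ray("wrist",(238,112),73,c),"padctr",ray("wrist",(277,112),75,c),"hub~",ray("wrist",(381,110),85,c))
E
```

```text
px [[241.0, 86.0], [300.0, 78.0], [309.0, 139.0], [250.0, 147.0]] 
sides [np.float64(45.2), np.float64(44.3), np.float64(44.9), np.float64(46.7)] ctr [535.5  65.7] edge angs [np.float64(96.7), np.float64(7.5), np.float64(-80.2), np.float64(-172.1)]
yellow 159 [371.7 236. ] [628.  -49.7]
green 155 [356.1   6. ] [599.4 145.6]
green 373 [377.6  30.2] [617.9 128.4]
green 368 [488.5  74.5] [713.1  95. ]
green 910 [289.  104.3] [547.4  71.7]
green 650 [456.  110.3] [690.7  66.4]
green 142 [246.5 132.7] [510.5  48. ]
green 724 [374.3 184.4] [626.1   1.3]
green 2200 [372.5 217. ] [627.1 -30.4]
pointer [[503.42655396  65.39558822]] padctr [[537.11094017  65.38296836]] hub~ [[623.30909963  67.1340453 ]]
```

Call:
jog_arm([
  {"xyz":[0.444,0.01,0],"spin":0},
  {"xyz":[0.444,0.01,0],"spin":0},
  {"xyz":[0,0,0],"spin":-0.7},
  {"xyz":[0,0,0],"spin":-0.7},
  {"xyz":[0,0,0],"spin":0},
  {"xyz":[0,0,0.25],"spin":0},
  {"xyz":[0,0,0.25],"spin":0},
  {"xyz":[0,0,0.25],"spin":0},
  {"xyz":[0,0,0.25],"spin":0},
  {"xyz":[0,0,0],"spin":0},
])

```text
time: 17.9
tool_pos: [536.2, 63.1, 141.3]
tcp_rot: [-3.138, -0.0, 1.704]
contact_force: [0.8, 0.1, 0.6]
grip_width: 68.5
finger_force: 0.0
```

Call:
jog_arm([
  {"xyz":[0.03,0,0],"spin":0},
  {"xyz":[0,0,0.19],"spin":0},
  {"xyz":[0,0,0.19],"spin":0},
  {"xyz":[0,0,0.19],"spin":0},
  {"xyz":[0,0,0.18],"spin":0},
  {"xyz":[0,0,0],"spin":0},
  {"xyz":[0,0,0],"spin":0},
  {"xyz":[0,0,0],"spin":0},
  {"xyz":[0,0,0],"spin":0},
  {"xyz":[0,0,0],"spin":0},
])

```text
time: 19.15
tool_pos: [536.7, 66.1, 83.0]
tcp_rot: [3.141, 0.0, 1.706]
contact_force: [0.6, 0.3, -0.1]
grip_width: 68.9
finger_force: 0.0
```

Call:
jog_arm([
  {"xyz":[0,0,0],"spin":0},
  {"xyz":[0,0,0],"spin":0},
  {"xyz":[0,0,0],"spin":0},
  {"xyz":[0,0,0],"spin":0},
  {"xyz":[0,0,0],"spin":0},
  {"xyz":[0,0,0],"spin":0},
  {"xyz":[0,0,0],"spin":0},
  {"xyz":[0,0,0],"spin":0},
  {"xyz":[0,0,0],"spin":0},
  {"xyz":[0,0,0],"spin":0},
], gripper=0)

```text
time: 20.4
tool_pos: [536.6, 66.1, 82.7]
tcp_rot: [3.142, 0.0, 1.706]
contact_force: [-0.2, 0.9, 1.2]
grip_width: 45.7
finger_force: 30.0
```

Call:
jog_arm([
  {"xyz":[0,0,-0.2],"spin":0},
  {"xyz":[0,0,-0.3],"spin":0},
  {"xyz":[0,0,-0.4],"spin":0},
  {"xyz":[0,0,-0.45],"spin":0},
  {"xyz":[0,0,0],"spin":0},
  {"xyz":[0,0,0],"spin":0},
  {"xyz":[0,0,0],"spin":0},
  {"xyz":[0,0,0],"spin":0},
  {"xyz":[0,0,0],"spin":0},
  {"xyz":[0,0,0],"spin":0},
])

```text
time: 21.65
tool_pos: [536.5, 66.1, 190.5]
tcp_rot: [-3.141, 0.0, 1.706]
contact_force: [0.1, -0.9, -0.1]
grip_width: 45.8
finger_force: 30.0
```

```bash
cat >> h.py <<'E'
def bins(name):
    im=bot.capture("top");cv2.imwrite(f"pics/{name}.png",im)
    for col in("blue","red"):
        b=max(blobs(im,col,700),key=lambda t:t[0]);q=ray("top",cv2.boxPoints(rect(b[2])),75)
        e=[q[j]-q[j-1] for j in range(4)];e=max(e,key=lambda v:np.hypot(*v))
        print(col,"ctr",q.mean(0).round(),"long axis deg",np.degrees(np.arctan2(e[1],e[0])).round(),[np.hypot(*(q[j]-q[j-1])).round() for j in(0,1)])
    return im
E
python3 - <<'E'
from h import *
bins("g")
E
```

```text
blue ctr [ 485. -392.] long axis deg -173.0 [np.float64(200.0), np.float64(162.0)]
red ctr [458. 391.] long axis deg 0.0 [np.float64(160.0), np.float64(201.0)]
```

Call:
jog_arm([
  {"xyz":[0,0,-0.25],"spin":0},
  {"xyz":[0,0,-0.25],"spin":0},
  {"xyz":[-0.3,-0.05,0],"spin":0},
  {"xyz":[-0.45,-0.08,0],"spin":0},
  {"xyz":[-0.5,-0.08,0],"spin":0},
  {"xyz":[-0.5,-0.08,0],"spin":0},
  {"xyz":[-0.5,-0.08,0],"spin":0},
  {"xyz":[-0.5,-0.08,0],"spin":0},
  {"xyz":[-0.5,-0.08,0],"spin":0},
  {"xyz":[-0.5,-0.08,0],"spin":0},
])

```text
time: 22.95
tool_pos: [528.4, -239.0, 230.7]
tcp_rot: [3.141, 0.0, 1.706]
contact_force: [0.2, -0.3, -1.2]
grip_width: 45.8
finger_force: 30.0
```

Call:
jog_arm([
  {"xyz":[-0.5,-0.08,0],"spin":0},
  {"xyz":[-0.45,-0.08,0],"spin":0},
  {"xyz":[-0.35,-0.08,0],"spin":0},
  {"xyz":[-0.2,-0.05,0],"spin":0},
  {"xyz":[0,0,0],"spin":0},
  {"xyz":[0,0,0],"spin":0},
  {"xyz":[0,0,0],"spin":0},
  {"xyz":[0,0,0],"spin":0},
  {"xyz":[0,0,0],"spin":0},
  {"xyz":[0,0,0],"spin":0},
])

```text
time: 24.2
tool_pos: [521.8, -359.6, 230.8]
tcp_rot: [3.142, 0.0, 1.706]
contact_force: [-0.6, 0.2, -0.1]
grip_width: 46.1
finger_force: 30.0
```

```bash
python3 - <<'E'
from h import *
bins("i")
E
```

```text
blue ctr [ 515. -353.] long axis deg -172.0 [np.float64(126.0), np.float64(92.0)]
red ctr [458. 389.] long axis deg 1.0 [np.float64(167.0), np.float64(198.0)]
```

```bash
python3 - <<'E'
from h import *
for n in("g","i"):
    im=cv2.imread(f"pics/{n}.png"); p=np.vstack([np.argwhere(b[2]) for b in blobs(im,"blue",8,(400,150,520,300))]);print(n,p.min(0),p.max(0),len(p))
E
```

```text
g [191 417] [277 492] 4339
i [194 418] [261 454] 1143
```

Call:
jog_arm([
  {"xyz":[-0.34,-0.035,0],"spin":0},
  {"xyz":[0,0,0.2],"spin":0},
  {"xyz":[0,0,0.35],"spin":0},
  {"xyz":[0,0,0.4],"spin":0},
  {"xyz":[0,0,0.4],"spin":0},
  {"xyz":[0,0,0.4],"spin":0},
  {"xyz":[0,0,0.3],"spin":0},
  {"xyz":[0,0,0.2],"spin":0},
  {"xyz":[0,0,0.1],"spin":0},
  {"xyz":[0,0,0],"spin":0},
])

```text
time: 25.5
tool_pos: [522.6, -387.0, 42.6]
tcp_rot: [-3.141, -0.0, 1.706]
contact_force: [0.7, -0.4, -0.9]
grip_width: 46.0
finger_force: 30.0
```

Call:
jog_arm([
  {"xyz":[0,0,0.12],"spin":0},
  {"xyz":[0,0,0.12],"spin":0},
  {"xyz":[0,0,0],"spin":0},
  {"xyz":[0,0,0],"spin":0},
  {"xyz":[0,0,0],"spin":0},
  {"xyz":[0,0,0],"spin":0},
  {"xyz":[0,0,0],"spin":0},
  {"xyz":[0,0,0],"spin":0},
  {"xyz":[0,0,0],"spin":0},
  {"xyz":[0,0,0],"spin":0},
])

```text
time: 26.75
tool_pos: [522.6, -387.1, 23.5]
tcp_rot: [-3.142, 0.0, 1.706]
contact_force: [0.3, 0.3, -0.3]
grip_width: 45.8
finger_force: 30.0
```

Call:
jog_arm([
  {"xyz":[0,0,0],"spin":0},
  {"xyz":[0,0,0],"spin":0},
  {"xyz":[0,0,0],"spin":0},
  {"xyz":[0,0,0],"spin":0},
  {"xyz":[0,0,-0.3],"spin":0},
  {"xyz":[0,0,-0.4],"spin":0},
  {"xyz":[0,0,-0.5],"spin":0},
  {"xyz":[0,0,-0.5],"spin":0},
  {"xyz":[0,0,-0.5],"spin":0},
  {"xyz":[0,0,-0.35],"spin":0},
], gripper=60)

```text
time: 28.0
tool_pos: [522.9, -387.3, 229.9]
tcp_rot: [3.14, 0.002, 1.706]
contact_force: [-0.3, -1.0, -0.1]
grip_width: 54.5
finger_force: 0.0
```

Call:
jog_arm([
  {"xyz":[0,0,0],"spin":0.68},
  {"xyz":[0,0,0],"spin":0.68},
  {"xyz":[0.425,0.1,0],"spin":0},
  {"xyz":[0.425,0.1,0],"spin":0},
  {"xyz":[0.425,0.1,0],"spin":0},
  {"xyz":[0.425,0.1,0],"spin":0},
  {"xyz":[0.425,0.1,0],"spin":0},
  {"xyz":[0.425,0.1,0],"spin":0},
  {"xyz":[0.425,0.1,0],"spin":0},
  {"xyz":[0.425,0.1,0],"spin":0},
])

```text
time: 29.25
tool_pos: [587.0, -114.0, 227.6]
tcp_rot: [3.141, 0.0, 1.57]
contact_force: [0.4, 0.4, -0.5]
grip_width: 55.0
finger_force: 0.0
```

Call:
jog_arm([
  {"xyz":[0,0,0],"spin":0},
  {"xyz":[0,0,0],"spin":0},
  {"xyz":[0,0,0],"spin":0},
  {"xyz":[0,0,0],"spin":0},
  {"xyz":[0,0,0],"spin":0},
  {"xyz":[0,0,0],"spin":0},
  {"xyz":[0,0,0],"spin":0},
  {"xyz":[0,0,0],"spin":0},
  {"xyz":[0,0,0],"spin":0},
  {"xyz":[0,0,0],"spin":0},
])

```text
time: 30.5
tool_pos: [586.9, -115.1, 227.5]
tcp_rot: [-3.142, 0.0, 1.57]
contact_force: [0.1, -0.2, -0.0]
grip_width: 55.3
finger_force: 0.0
```

Down on the knob, then close.

Call:
jog_arm([
  {"xyz":[0,0,0.2],"spin":0},
  {"xyz":[0,0,0.3],"spin":0},
  {"xyz":[0,0,0.3],"spin":0},
  {"xyz":[0,0,0.2],"spin":0},
  {"xyz":[0,0,0.13],"spin":0},
  {"xyz":[0,0,0],"spin":0},
  {"xyz":[0,0,0],"spin":0},
  {"xyz":[0,0,0],"spin":0},
  {"xyz":[0,0,0],"spin":0},
  {"xyz":[0,0,0],"spin":0},
])

```text
time: 31.75
tool_pos: [587.0, -115.2, 137.4]
tcp_rot: [3.141, 0.0, 1.57]
contact_force: [-0.5, 0.2, 0.4]
grip_width: 55.0
finger_force: 0.0
```

Call:
jog_arm([
  {"xyz":[0,0,0],"spin":0},
  {"xyz":[0,0,0],"spin":0},
  {"xyz":[0,0,0],"spin":0},
  {"xyz":[0,0,0],"spin":0},
  {"xyz":[0,0,0],"spin":0},
  {"xyz":[0,0,0],"spin":0},
  {"xyz":[0,0,0],"spin":0},
  {"xyz":[0,0,0],"spin":0},
  {"xyz":[0,0,0],"spin":0},
  {"xyz":[0,0,0],"spin":0},
], gripper=0)

```text
time: 33.0
tool_pos: [587.0, -115.1, 137.1]
tcp_rot: [3.141, 0.0, 1.57]
contact_force: [0.7, 0.4, -0.7]
grip_width: 19.6
finger_force: 30.0
```

Two turns from 73°, yaw 1.57 (table recomputed by 4 mrad is negligible).

Call:
jog_arm([
  {"xyz":[0.024,-0.174,0],"spin":0},
  {"xyz":[-0.031,-0.173,0],"spin":0},
  {"xyz":[-0.083,-0.155,0],"spin":0},
  {"xyz":[-0.127,-0.122,0],"spin":0},
  {"xyz":[-0.159,-0.076,0],"spin":0},
  {"xyz":[-0.174,-0.024,0],"spin":0},
  {"xyz":[-0.173,0.031,0],"spin":0},
  {"xyz":[-0.155,0.083,0],"spin":0},
  {"xyz":[-0.122,0.127,0],"spin":0},
  {"xyz":[-0.076,0.159,0],"spin":0},
])

```text
time: 34.25
tool_pos: [559.7, -201.0, 137.0]
tcp_rot: [-3.138, -0.002, 1.57]
contact_force: [-2.7, 5.9, 3.7]
grip_width: 19.6
finger_force: 30.0
```

Call:
jog_arm([
  {"xyz":[-0.024,0.174,0],"spin":0},
  {"xyz":[0.031,0.173,0],"spin":0},
  {"xyz":[0.083,0.155,0],"spin":0},
  {"xyz":[0.127,0.122,0],"spin":0},
  {"xyz":[0.159,0.076,0],"spin":0},
  {"xyz":[0.174,0.024,0],"spin":0},
  {"xyz":[0.173,-0.031,0],"spin":0},
  {"xyz":[0.155,-0.083,0],"spin":0},
  {"xyz":[0.122,-0.127,0],"spin":0},
  {"xyz":[0.076,-0.159,0],"spin":0},
])

```text
time: 35.5
tool_pos: [587.8, -115.3, 137.1]
tcp_rot: [3.139, 0.001, 1.57]
contact_force: [3.6, -4.5, -3.6]
grip_width: 18.9
finger_force: 30.0
```

Call:
jog_arm([
  {"xyz":[0.024,-0.174,0],"spin":0},
  {"xyz":[-0.031,-0.173,0],"spin":0},
  {"xyz":[-0.083,-0.155,0],"spin":0},
  {"xyz":[-0.127,-0.122,0],"spin":0},
  {"xyz":[-0.159,-0.076,0],"spin":0},
  {"xyz":[-0.174,-0.024,0],"spin":0},
  {"xyz":[-0.173,0.031,0],"spin":0},
  {"xyz":[-0.155,0.083,0],"spin":0},
  {"xyz":[-0.122,0.127,0],"spin":0},
  {"xyz":[-0.076,0.159,0],"spin":0},
])

```text
time: 36.75
tool_pos: [559.9, -201.1, 137.1]
tcp_rot: [-3.138, -0.001, 1.569]
contact_force: [-3.2, 6.0, 1.9]
grip_width: 19.5
finger_force: 30.0
```

Call:
jog_arm([
  {"xyz":[-0.024,0.174,0],"spin":0},
  {"xyz":[0.031,0.173,0],"spin":0},
  {"xyz":[0.083,0.155,0],"spin":0},
  {"xyz":[0.127,0.122,0],"spin":0},
  {"xyz":[0.159,0.076,0],"spin":0},
  {"xyz":[0.174,0.024,0],"spin":0},
  {"xyz":[0.173,-0.031,0],"spin":0},
  {"xyz":[0.155,-0.083,0],"spin":0},
  {"xyz":[0.122,-0.127,0],"spin":0},
  {"xyz":[0.076,-0.159,0],"spin":0},
])

```text
time: 38.0
tool_pos: [587.8, -115.3, 137.1]
tcp_rot: [3.139, 0.001, 1.57]
contact_force: [3.0, -5.7, -3.2]
grip_width: 19.2
finger_force: 30.0
```

Call:
jog_arm([
  {"xyz":[0,0,0],"spin":0},
  {"xyz":[0,0,0],"spin":0},
  {"xyz":[0,0,0],"spin":0},
  {"xyz":[0,0,-0.36],"spin":0},
  {"xyz":[0,0,-0.36],"spin":0},
  {"xyz":[0,0,-0.36],"spin":0},
  {"xyz":[0.45,-0.22,0],"spin":0},
  {"xyz":[0.45,-0.22,0],"spin":0},
  {"xyz":[0.45,-0.22,0],"spin":0},
  {"xyz":[0,0,0],"spin":0},
], gripper=75)

```text
time: 39.25
tool_pos: [533.4, -5.0, 223.9]
tcp_rot: [-3.141, -0.0, 1.573]
contact_force: [0.1, -0.3, -0.1]
grip_width: 68.5
finger_force: 0.0
```

```bash
python3 - <<'E'
from h import *
c=bot.get_calibration("wrist");im=bot.capture("wrist");print(bot.get_obs()["tool_pos"],bot.get_obs()["tcp_rot"]);cv2.imwrite("pics/j.png",im)
box(im,c,(215,50,335,175))
bins("j_top")
E
```

```text
[534.20431973  -6.34135832 223.86572101] [3.14099957e+00 2.95197134e-04 1.57167648e+00]
px [[252.0, 141.0], [254.0, 79.0], [313.0, 81.0], [311.0, 143.0]] 
sides [np.float64(46.2), np.float64(44.9), np.float64(43.8), np.float64(44.9)] ctr [539.3  68.5] edge angs [np.float64(178.5), np.float64(87.2), np.float64(-1.4), np.float64(-89.7)]
blue ctr [ 499. -372.] long axis deg -173.0 [np.float64(199.0), np.float64(163.0)]
red ctr [458. 390.] long axis deg 1.0 [np.float64(164.0), np.float64(198.0)]
```

View pics/j.png

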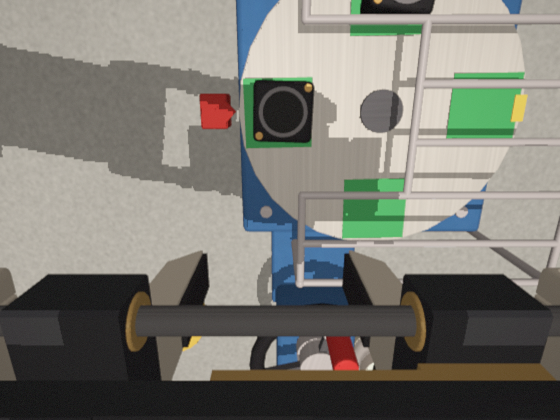

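Wrist view: the second plain box is in the window at (283,111), nearly square, and the yellow mark is at the rear (519,108). The blue bin has been knocked to (499,-372), so I'll use that from here.

Call:
jog_arm([
  {"xyz":[0.31,0.02,0],"spin":0.2},
  {"xyz":[0.31,0.02,0],"spin":0},
  {"xyz":[0.31,0.02,0],"spin":0},
  {"xyz":[0,0,0],"spin":0},
  {"xyz":[0,0,0.25],"spin":0},
  {"xyz":[0,0,0.25],"spin":0},
  {"xyz":[0,0,0.25],"spin":0},
  {"xyz":[0,0,0.25],"spin":0},
  {"xyz":[0,0,0],"spin":0},
  {"xyz":[0,0,0],"spin":0},
])

```text
time: 40.6
tool_pos: [540.8, 66.4, 144.2]
tcp_rot: [3.141, 0.0, 1.549]
contact_force: [-0.0, 0.6, -0.2]
grip_width: 68.7
finger_force: 0.0
```

Call:
jog_arm([
  {"xyz":[0.025,-0.02,0],"spin":0},
  {"xyz":[0,0,0.2],"spin":0},
  {"xyz":[0,0,0.2],"spin":0},
  {"xyz":[0,0,0.19],"spin":0},
  {"xyz":[0,0,0.18],"spin":0},
  {"xyz":[0,0,0],"spin":0},
  {"xyz":[0,0,0],"spin":0},
  {"xyz":[0,0,0],"spin":0},
  {"xyz":[0,0,0],"spin":0},
  {"xyz":[0,0,0],"spin":0},
])

```text
time: 41.85
tool_pos: [538.6, 69.3, 82.2]
tcp_rot: [3.141, 0.0, 1.55]
contact_force: [-1.0, -0.2, 0.5]
grip_width: 68.6
finger_force: 0.0
```

Call:
jog_arm([
  {"xyz":[0,0,0],"spin":0},
  {"xyz":[0,0,0],"spin":0},
  {"xyz":[0,0,0],"spin":0},
  {"xyz":[0,0,0],"spin":0},
  {"xyz":[0,0,0],"spin":0},
  {"xyz":[0,0,0],"spin":0},
  {"xyz":[0,0,0],"spin":0},
  {"xyz":[0,0,0],"spin":0},
  {"xyz":[0,0,0],"spin":0},
  {"xyz":[0,0,0],"spin":0},
], gripper=0)

```text
time: 43.1
tool_pos: [538.5, 69.3, 81.9]
tcp_rot: [3.142, 0.0, 1.55]
contact_force: [0.3, -0.2, -1.3]
grip_width: 45.8
finger_force: 30.0
```

Call:
jog_arm([
  {"xyz":[0,0,-0.2],"spin":0},
  {"xyz":[0,0,-0.3],"spin":0},
  {"xyz":[0,0,-0.4],"spin":0},
  {"xyz":[0,0,-0.5],"spin":0},
  {"xyz":[0,0,-0.45],"spin":0},
  {"xyz":[0,0,0],"spin":0},
  {"xyz":[0,0,0],"spin":0},
  {"xyz":[0,0,0],"spin":0},
  {"xyz":[0,0,0],"spin":0},
  {"xyz":[0,0,0],"spin":0},
])

```text
time: 44.35
tool_pos: [538.4, 69.3, 229.4]
tcp_rot: [-3.141, 0.0, 1.55]
contact_force: [-0.0, -0.6, -0.8]
grip_width: 45.5
finger_force: 30.0
```

```bash
python3 - <<'E'
from h import *
im=bins("k")
b=max(blobs(im,"blue",700),key=lambda t:t[0]);x,y,w,h=cv2.boundingRect(b[2].astype(np.uint8));print(x,y,w,h)
cr=im[y:y+h,x:x+w]; m=((cr.max(2)<55)*255).astype(np.uint8);n,l,s,c=cv2.connectedComponentsWithStats(m)
for i in range(1,n):
    if s[i,4]>60: print("dark",s[i],c[i],ray("top",c[i]+[x,y],45)[0])
cv2.imwrite("pics/k2.png",cv2.resize(cr,None,fx=4,fy=4))
E
```

```text
blue ctr [ 499. -372.] long axis deg -173.0 [np.float64(200.0), np.float64(163.0)]
red ctr [458. 390.] long axis deg 1.0 [np.float64(164.0), np.float64(198.0)]
409 185 75 87
dark [ 18  21  13  18 100] [21.94 28.5 ] [ 536.5202994  -341.99441684]
dark [ 25  23  12  12 105] [30.77142857 28.4       ] [ 537.34831941 -364.47074721]
```

View pics/k2.png

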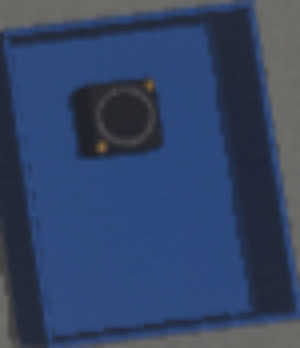

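Crop: box 1 lies flat in the bin's far half, at (124,115). Box 2 goes in the near half at (455,-377).

Call:
jog_arm([
  {"xyz":[-0.3,-0.07,0],"spin":0},
  {"xyz":[-0.45,-0.07,0],"spin":0},
  {"xyz":[-0.5,-0.07,0],"spin":0},
  {"xyz":[-0.5,-0.07,0],"spin":0},
  {"xyz":[-0.5,-0.07,0],"spin":0},
  {"xyz":[-0.5,-0.07,0],"spin":0},
  {"xyz":[-0.5,-0.07,0],"spin":0},
  {"xyz":[-0.5,-0.07,0],"spin":0},
  {"xyz":[-0.5,-0.07,0],"spin":0},
  {"xyz":[-0.5,-0.07,0],"spin":0},
])

```text
time: 45.65
tool_pos: [474.2, -310.8, 229.8]
tcp_rot: [3.142, -0.0, 1.55]
contact_force: [0.1, 0.3, -1.6]
grip_width: 45.6
finger_force: 30.0
```

Call:
jog_arm([
  {"xyz":[-0.45,-0.07,0],"spin":0},
  {"xyz":[-0.3,-0.07,0],"spin":0},
  {"xyz":[-0.1,-0.07,0],"spin":0},
  {"xyz":[0,0,0],"spin":-0.7},
  {"xyz":[0,0,0],"spin":-0.7},
  {"xyz":[0,0,0],"spin":0},
  {"xyz":[0,0,0],"spin":0},
  {"xyz":[0,0,0],"spin":0},
  {"xyz":[0,0,0],"spin":0},
  {"xyz":[0,0,0],"spin":0},
])

```text
time: 46.9
tool_pos: [456.3, -377.1, 229.9]
tcp_rot: [3.142, 0.0, 1.69]
contact_force: [-0.1, -0.0, -0.6]
grip_width: 45.7
finger_force: 30.0
```

Good. Down to z≈23.

Call:
jog_arm([
  {"xyz":[0,0,0.2],"spin":0},
  {"xyz":[0,0,0.35],"spin":0},
  {"xyz":[0,0,0.4],"spin":0},
  {"xyz":[0,0,0.4],"spin":0},
  {"xyz":[0,0,0.4],"spin":0},
  {"xyz":[0,0,0.3],"spin":0},
  {"xyz":[0,0,0.25],"spin":0},
  {"xyz":[0,0,0.2],"spin":0},
  {"xyz":[0,0,0.08],"spin":0},
  {"xyz":[0,0,0],"spin":0},
])

```text
time: 48.15
tool_pos: [456.3, -377.2, 23.5]
tcp_rot: [-3.142, -0.0, 1.69]
contact_force: [0.2, 0.8, 0.6]
grip_width: 46.2
finger_force: 30.0
```

Call:
jog_arm([
  {"xyz":[0,0,0],"spin":0},
  {"xyz":[0,0,0],"spin":0},
  {"xyz":[0,0,0],"spin":0},
  {"xyz":[0,0,0],"spin":0},
  {"xyz":[0,0,-0.3],"spin":0},
  {"xyz":[0,0,-0.4],"spin":0},
  {"xyz":[0,0,-0.5],"spin":0},
  {"xyz":[0,0,-0.5],"spin":0},
  {"xyz":[0,0,-0.5],"spin":0},
  {"xyz":[0,0,-0.35],"spin":0},
], gripper=60)

```text
time: 49.4
tool_pos: [456.5, -377.3, 229.7]
tcp_rot: [3.14, 0.002, 1.69]
contact_force: [1.4, -0.5, -0.1]
grip_width: 54.9
finger_force: 0.0
```

Call:
jog_arm([
  {"xyz":[0,0,0],"spin":0.6},
  {"xyz":[0,0,0],"spin":0.6},
  {"xyz":[0.41,0.205,0],"spin":0},
  {"xyz":[0.41,0.205,0],"spin":0},
  {"xyz":[0.41,0.205,0],"spin":0},
  {"xyz":[0.41,0.205,0],"spin":0},
  {"xyz":[0.41,0.205,0],"spin":0},
  {"xyz":[0.41,0.205,0],"spin":0},
  {"xyz":[0.41,0.205,0],"spin":0},
  {"xyz":[0.41,0.205,0],"spin":0},
])

```text
time: 50.65
tool_pos: [588.1, -113.7, 227.6]
tcp_rot: [3.142, 0.0, 1.57]
contact_force: [0.9, -0.2, -0.4]
grip_width: 55.2
finger_force: 0.0
```

Call:
jog_arm([
  {"xyz":[0,0,0],"spin":0},
  {"xyz":[0,0,0],"spin":0},
  {"xyz":[0,0,0],"spin":0},
  {"xyz":[0,0,0],"spin":0},
  {"xyz":[0,0,0],"spin":0},
  {"xyz":[0,0,0],"spin":0},
  {"xyz":[0,0,0],"spin":0},
  {"xyz":[0,0,0],"spin":0},
  {"xyz":[0,0,0],"spin":0},
  {"xyz":[0,0,0],"spin":0},
])

```text
time: 51.9
tool_pos: [587.8, -114.8, 227.5]
tcp_rot: [-3.142, 0.0, 1.57]
contact_force: [-0.5, -0.5, 0.2]
grip_width: 55.2
finger_force: 0.0
```

Call:
jog_arm([
  {"xyz":[0,0,0.2],"spin":0},
  {"xyz":[0,0,0.3],"spin":0},
  {"xyz":[0,0,0.3],"spin":0},
  {"xyz":[0,0,0.2],"spin":0},
  {"xyz":[0,0,0.13],"spin":0},
  {"xyz":[0,0,0],"spin":0},
  {"xyz":[0,0,0],"spin":0},
  {"xyz":[0,0,0],"spin":0},
  {"xyz":[0,0,0],"spin":0},
  {"xyz":[0,0,0],"spin":0},
])

```text
time: 53.15
tool_pos: [587.9, -114.9, 137.4]
tcp_rot: [3.141, 0.0, 1.57]
contact_force: [-0.4, -0.4, -0.4]
grip_width: 55.1
finger_force: 0.0
```

Call:
jog_arm([
  {"xyz":[0,0,0],"spin":0},
  {"xyz":[0,0,0],"spin":0},
  {"xyz":[0,0,0],"spin":0},
  {"xyz":[0,0,0],"spin":0},
  {"xyz":[0,0,0],"spin":0},
  {"xyz":[0,0,0],"spin":0},
  {"xyz":[0,0,0],"spin":0},
  {"xyz":[0,0,0],"spin":0},
  {"xyz":[0,0,0],"spin":0},
  {"xyz":[0,0,0],"spin":0},
], gripper=0)

```text
time: 54.4
tool_pos: [587.6, -114.9, 137.1]
tcp_rot: [-3.141, 0.0, 1.57]
contact_force: [-4.8, -0.8, 2.0]
grip_width: 19.3
finger_force: 30.0
```

Call:
jog_arm([
  {"xyz":[0.024,-0.174,0],"spin":0},
  {"xyz":[-0.031,-0.173,0],"spin":0},
  {"xyz":[-0.083,-0.155,0],"spin":0},
  {"xyz":[-0.127,-0.122,0],"spin":0},
  {"xyz":[-0.159,-0.076,0],"spin":0},
  {"xyz":[-0.174,-0.024,0],"spin":0},
  {"xyz":[-0.173,0.031,0],"spin":0},
  {"xyz":[-0.155,0.083,0],"spin":0},
  {"xyz":[-0.122,0.127,0],"spin":0},
  {"xyz":[-0.076,0.159,0],"spin":0},
])

```text
time: 55.65
tool_pos: [561.5, -201.2, 137.1]
tcp_rot: [-3.141, -0.0, 1.569]
contact_force: [-4.4, 4.4, 3.3]
grip_width: 19.5
finger_force: 30.0
```

Call:
jog_arm([
  {"xyz":[-0.024,0.174,0],"spin":0},
  {"xyz":[0.031,0.173,0],"spin":0},
  {"xyz":[0.083,0.155,0],"spin":0},
  {"xyz":[0.127,0.122,0],"spin":0},
  {"xyz":[0.159,0.076,0],"spin":0},
  {"xyz":[0.174,0.024,0],"spin":0},
  {"xyz":[0.173,-0.031,0],"spin":0},
  {"xyz":[0.155,-0.083,0],"spin":0},
  {"xyz":[0.122,-0.127,0],"spin":0},
  {"xyz":[0.076,-0.159,0],"spin":0},
])

```text
time: 56.9
tool_pos: [589.4, -115.4, 137.1]
tcp_rot: [3.137, 0.002, 1.57]
contact_force: [4.3, -5.2, -2.4]
grip_width: 19.2
finger_force: 30.0
```

Call:
jog_arm([
  {"xyz":[0.024,-0.174,0],"spin":0},
  {"xyz":[-0.031,-0.173,0],"spin":0},
  {"xyz":[-0.083,-0.155,0],"spin":0},
  {"xyz":[-0.127,-0.122,0],"spin":0},
  {"xyz":[-0.159,-0.076,0],"spin":0},
  {"xyz":[-0.174,-0.024,0],"spin":0},
  {"xyz":[-0.173,0.031,0],"spin":0},
  {"xyz":[-0.155,0.083,0],"spin":0},
  {"xyz":[-0.122,0.127,0],"spin":0},
  {"xyz":[-0.076,0.159,0],"spin":0},
])

```text
time: 58.15
tool_pos: [561.5, -201.2, 137.0]
tcp_rot: [-3.14, -0.0, 1.569]
contact_force: [-4.1, 5.5, 3.1]
grip_width: 19.3
finger_force: 30.0
```

Call:
jog_arm([
  {"xyz":[-0.024,0.174,0],"spin":0},
  {"xyz":[0.031,0.173,0],"spin":0},
  {"xyz":[0.083,0.155,0],"spin":0},
  {"xyz":[0.127,0.122,0],"spin":0},
  {"xyz":[0.159,0.076,0],"spin":0},
  {"xyz":[0.174,0.024,0],"spin":0},
  {"xyz":[0.173,-0.031,0],"spin":0},
  {"xyz":[0.155,-0.083,0],"spin":0},
  {"xyz":[0.122,-0.127,0],"spin":0},
  {"xyz":[0.076,-0.159,0],"spin":0},
])

```text
time: 59.4
tool_pos: [589.5, -115.5, 137.1]
tcp_rot: [3.137, 0.002, 1.57]
contact_force: [2.8, -6.6, -3.3]
grip_width: 19.2
finger_force: 30.0
```

Call:
jog_arm([
  {"xyz":[0,0,0],"spin":0},
  {"xyz":[0,0,0],"spin":0},
  {"xyz":[0,0,0],"spin":0},
  {"xyz":[0,0,-0.36],"spin":0},
  {"xyz":[0,0,-0.36],"spin":0},
  {"xyz":[0,0,-0.36],"spin":0},
  {"xyz":[0.45,-0.22,0],"spin":0},
  {"xyz":[0.45,-0.22,0],"spin":0},
  {"xyz":[0.45,-0.22,0],"spin":0},
  {"xyz":[0,0,0],"spin":0},
], gripper=75)

```text
time: 60.65
tool_pos: [534.4, -4.7, 223.9]
tcp_rot: [3.141, -0.0, 1.573]
contact_force: [-1.3, 0.0, 0.4]
grip_width: 69.0
finger_force: 0.0
```

```bash
python3 - <<'E'
from h import *
c=bot.get_calibration("wrist");im=bot.capture("wrist");print(bot.get_obs()["tool_pos"],bot.get_obs()["tcp_rot"]);cv2.imwrite("pics/l.png",im)
bins("l_top")
for a,cc,m in blobs(im,"red",200,(215,40,345,180)): q=cv2.boxPoints(rect(m));print(a,cc,q.round().tolist())
E
```

```text
[535.22068226  -5.96985515 223.89771975] [3.14065516e+00 2.34559923e-04 1.57175106e+00]
blue ctr [ 499. -372.] long axis deg -173.0 [np.float64(200.0), np.float64(162.0)]
red ctr [458. 391.] long axis deg 0.0 [np.float64(160.0), np.float64(201.0)]
1741 [271.84663986 110.61688685] [[253.0, 140.0], [262.0, 77.0], [290.0, 81.0], [281.0, 144.0]]
515 [222.03495146 111.2776699 ] [[215.0, 94.0], [233.0, 94.0], [233.0, 128.0], [215.0, 128.0]]
```

View pics/l.png

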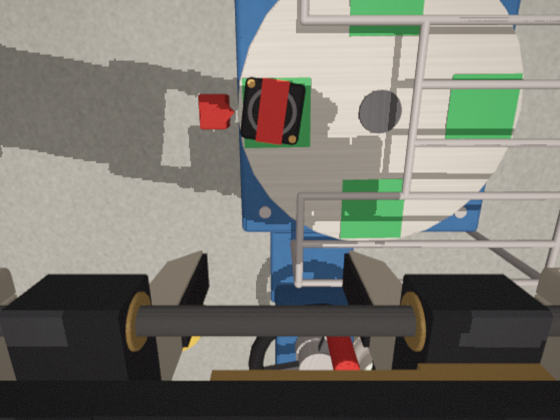

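Wrist view: the taped box is in the window, corners about (244,77),(305,84),(300,144),(240,138), turned about −6.5°.

```bash
python3 - <<'E'
from h import *
q=ray("wrist",[(244,77),(305,84),(300,144),(240,138),(271.85,110.6)],111);print(q[:4].mean(0),q[4],q.round(1).tolist())
E
```

```text
[534.0731699   66.80904456] [533.74775458  67.50051172] [[513.3, 91.3], [558.4, 86.5], [555.7, 42.4], [508.9, 47.0], [533.7, 67.5]]
```

Call:
jog_arm([
  {"xyz":[0.31,-0.01,0],"spin":0},
  {"xyz":[0.31,-0.01,0],"spin":0},
  {"xyz":[0.31,-0.01,0],"spin":0},
  {"xyz":[0,0,0],"spin":0.6},
  {"xyz":[0,0,0],"spin":0.55},
  {"xyz":[0,0,0.25],"spin":0},
  {"xyz":[0,0,0.25],"spin":0},
  {"xyz":[0,0,0.25],"spin":0},
  {"xyz":[0,0,0.25],"spin":0},
  {"xyz":[0,0,0],"spin":0},
])

```text
time: 62.0
tool_pos: [532.5, 66.6, 142.0]
tcp_rot: [-3.138, 0.001, 1.453]
contact_force: [-0.1, 0.4, 0.6]
grip_width: 68.8
finger_force: 0.0
```

Call:
jog_arm([
  {"xyz":[0,0.02,0],"spin":0},
  {"xyz":[0,0,0.2],"spin":0},
  {"xyz":[0,0,0.2],"spin":0},
  {"xyz":[0,0,0.19],"spin":0},
  {"xyz":[0,0,0.18],"spin":0},
  {"xyz":[0,0,0],"spin":0},
  {"xyz":[0,0,0],"spin":0},
  {"xyz":[0,0,0],"spin":0},
  {"xyz":[0,0,0],"spin":0},
  {"xyz":[0,0,0],"spin":0},
])

```text
time: 63.25
tool_pos: [534.4, 67.5, 82.1]
tcp_rot: [3.141, 0.0, 1.455]
contact_force: [-0.3, -0.1, 0.6]
grip_width: 69.1
finger_force: 0.0
```

Call:
jog_arm([
  {"xyz":[0,0,0],"spin":0},
  {"xyz":[0,0,0],"spin":0},
  {"xyz":[0,0,0],"spin":0},
  {"xyz":[0,0,0],"spin":0},
  {"xyz":[0,0,0],"spin":0},
  {"xyz":[0,0,0],"spin":0},
  {"xyz":[0,0,0],"spin":0},
  {"xyz":[0,0,0],"spin":0},
  {"xyz":[0,0,0],"spin":0},
  {"xyz":[0,0,0],"spin":0},
], gripper=0)

```text
time: 64.5
tool_pos: [534.4, 67.4, 81.9]
tcp_rot: [3.142, 0.0, 1.455]
contact_force: [0.0, -0.5, -0.9]
grip_width: 46.1
finger_force: 30.0
```

Call:
jog_arm([
  {"xyz":[0,0,-0.2],"spin":0},
  {"xyz":[0,0,-0.3],"spin":0},
  {"xyz":[0,0,-0.4],"spin":0},
  {"xyz":[0,0,-0.5],"spin":0},
  {"xyz":[0,0,-0.1],"spin":0},
  {"xyz":[0,0,0],"spin":0},
  {"xyz":[0,0,0],"spin":0},
  {"xyz":[0,0,0],"spin":0},
  {"xyz":[0,0,0],"spin":0},
  {"xyz":[0,0,0],"spin":0},
])

```text
time: 65.75
tool_pos: [534.3, 67.5, 201.6]
tcp_rot: [-3.141, 0.0, 1.455]
contact_force: [-1.5, -0.6, -0.5]
grip_width: 45.4
finger_force: 30.0
```

```bash
python3 - <<'E'
from h import *
bins("m")
E
```

```text
blue ctr [ 499. -372.] long axis deg -173.0 [np.float64(200.0), np.float64(163.0)]
red ctr [458. 390.] long axis deg 1.0 [np.float64(164.0), np.float64(198.0)]
```

Call:
jog_arm([
  {"xyz":[0,0,0],"spin":-0.6},
  {"xyz":[0,0,0],"spin":-0.55},
  {"xyz":[0.3,-0.1,0],"spin":0},
  {"xyz":[0.45,-0.1,0],"spin":0},
  {"xyz":[0.5,-0.1,0],"spin":0},
  {"xyz":[0.5,-0.1,0],"spin":0},
  {"xyz":[0.5,-0.1,0],"spin":0},
  {"xyz":[0.5,-0.1,0],"spin":0},
  {"xyz":[0.5,-0.1,0],"spin":0},
  {"xyz":[0.45,-0.1,0],"spin":0},
])

```text
time: 67.05
tool_pos: [470.2, 364.9, 201.8]
tcp_rot: [3.142, 0.0, 1.57]
contact_force: [0.4, 0.7, -0.8]
grip_width: 45.7
finger_force: 30.0
```

Call:
jog_arm([
  {"xyz":[0.3,-0.1,0],"spin":0},
  {"xyz":[0.05,-0.05,0],"spin":0},
  {"xyz":[0,0,0],"spin":0},
  {"xyz":[0,0,0],"spin":0},
  {"xyz":[0,0,0],"spin":0},
  {"xyz":[0,0,0],"spin":0},
  {"xyz":[0,0,0],"spin":0},
  {"xyz":[0,0,0],"spin":0},
  {"xyz":[0,0,0],"spin":0},
  {"xyz":[0,0,0],"spin":0},
])

```text
time: 68.3
tool_pos: [458.6, 391.5, 201.8]
tcp_rot: [-3.142, 0.0, 1.57]
contact_force: [0.0, -0.5, -1.5]
grip_width: 45.7
finger_force: 30.0
```

Down 178 mm, release, lift.

Call:
jog_arm([
  {"xyz":[0,0,0.2],"spin":0},
  {"xyz":[0,0,0.35],"spin":0},
  {"xyz":[0,0,0.4],"spin":0},
  {"xyz":[0,0,0.4],"spin":0},
  {"xyz":[0,0,0.3],"spin":0},
  {"xyz":[0,0,0.25],"spin":0},
  {"xyz":[0,0,0.2],"spin":0},
  {"xyz":[0,0,0.12],"spin":0},
  {"xyz":[0,0,0],"spin":0},
  {"xyz":[0,0,0],"spin":0},
])

```text
time: 69.55
tool_pos: [459.1, 391.8, 24.9]
tcp_rot: [3.14, -0.001, 1.57]
contact_force: [1.0, 0.5, -0.9]
grip_width: 45.9
finger_force: 30.0
```

Call:
jog_arm([
  {"xyz":[0,0,0],"spin":0},
  {"xyz":[0,0,0],"spin":0},
  {"xyz":[0,0,0],"spin":0},
  {"xyz":[0,0,0],"spin":0},
  {"xyz":[0,0,-0.3],"spin":0},
  {"xyz":[0,0,-0.4],"spin":0},
  {"xyz":[0,0,-0.5],"spin":0},
  {"xyz":[0,0,-0.5],"spin":0},
  {"xyz":[0,0,-0.5],"spin":0},
  {"xyz":[0,0,-0.35],"spin":0},
], gripper=60)

```text
time: 70.8
tool_pos: [458.9, 391.7, 230.4]
tcp_rot: [3.14, -0.001, 1.57]
contact_force: [0.4, 0.7, -0.0]
grip_width: 55.1
finger_force: 0.0
```

Call:
jog_arm([
  {"xyz":[-0.3,0.115,0],"spin":0},
  {"xyz":[-0.45,0.115,0],"spin":0},
  {"xyz":[-0.5,0.115,0],"spin":0},
  {"xyz":[-0.5,0.115,0],"spin":0},
  {"xyz":[-0.5,0.115,0],"spin":0},
  {"xyz":[-0.5,0.115,0],"spin":0},
  {"xyz":[-0.5,0.115,0],"spin":0},
  {"xyz":[-0.5,0.115,0],"spin":0},
  {"xyz":[-0.5,0.115,0],"spin":0},
  {"xyz":[-0.5,0.115,0],"spin":0},
])

```text
time: 72.05
tool_pos: [550.4, 10.1, 228.4]
tcp_rot: [3.141, 0.0, 1.57]
contact_force: [-0.1, -0.1, 0.2]
grip_width: 55.5
finger_force: 0.0
```

Call:
jog_arm([
  {"xyz":[-0.5,0.115,0],"spin":0},
  {"xyz":[-0.5,0.115,0],"spin":0},
  {"xyz":[-0.4,0.115,0],"spin":0},
  {"xyz":[-0.2,0.115,0],"spin":0},
  {"xyz":[0,0,0],"spin":0},
  {"xyz":[0,0,0],"spin":0},
  {"xyz":[0,0,0],"spin":0},
  {"xyz":[0,0,0],"spin":0},
  {"xyz":[0,0,0],"spin":0},
  {"xyz":[0,0,0],"spin":0},
])

```text
time: 73.3
tool_pos: [586.9, -116.5, 228.4]
tcp_rot: [3.141, 0.0, 1.57]
contact_force: [0.6, 0.5, -0.9]
grip_width: 54.8
finger_force: 0.0
```

Call:
jog_arm([
  {"xyz":[0.014,0.016,0.2],"spin":0},
  {"xyz":[0,0,0.3],"spin":0},
  {"xyz":[0,0,0.3],"spin":0},
  {"xyz":[0,0,0.2],"spin":0},
  {"xyz":[0,0,0.14],"spin":0},
  {"xyz":[0,0,0],"spin":0},
  {"xyz":[0,0,0],"spin":0},
  {"xyz":[0,0,0],"spin":0},
  {"xyz":[0,0,0],"spin":0},
  {"xyz":[0,0,0],"spin":0},
])

```text
time: 74.55
tool_pos: [588.3, -115.5, 137.4]
tcp_rot: [3.141, 0.0, 1.57]
contact_force: [0.7, 1.1, 0.4]
grip_width: 55.4
finger_force: 0.0
```

Call:
jog_arm([
  {"xyz":[0,0,0],"spin":0},
  {"xyz":[0,0,0],"spin":0},
  {"xyz":[0,0,0],"spin":0},
  {"xyz":[0,0,0],"spin":0},
  {"xyz":[0,0,0],"spin":0},
  {"xyz":[0,0,0],"spin":0},
  {"xyz":[0,0,0],"spin":0},
  {"xyz":[0,0,0],"spin":0},
  {"xyz":[0,0,0],"spin":0},
  {"xyz":[0,0,0],"spin":0},
], gripper=0)

```text
time: 75.8
tool_pos: [588.1, -115.5, 137.1]
tcp_rot: [-3.141, 0.0, 1.57]
contact_force: [-2.3, -0.1, 1.3]
grip_width: 19.3
finger_force: 30.0
```

Call:
jog_arm([
  {"xyz":[0.024,-0.174,0],"spin":0},
  {"xyz":[-0.031,-0.173,0],"spin":0},
  {"xyz":[-0.083,-0.155,0],"spin":0},
  {"xyz":[-0.127,-0.122,0],"spin":0},
  {"xyz":[-0.159,-0.076,0],"spin":0},
  {"xyz":[-0.174,-0.024,0],"spin":0},
  {"xyz":[-0.173,0.031,0],"spin":0},
  {"xyz":[-0.155,0.083,0],"spin":0},
  {"xyz":[-0.122,0.127,0],"spin":0},
  {"xyz":[-0.076,0.159,0],"spin":0},
])

```text
time: 77.05
tool_pos: [561.5, -201.6, 137.1]
tcp_rot: [-3.139, -0.001, 1.569]
contact_force: [-4.2, 4.1, 2.5]
grip_width: 19.5
finger_force: 30.0
```

Call:
jog_arm([
  {"xyz":[-0.024,0.174,0],"spin":0},
  {"xyz":[0.031,0.173,0],"spin":0},
  {"xyz":[0.083,0.155,0],"spin":0},
  {"xyz":[0.127,0.122,0],"spin":0},
  {"xyz":[0.159,0.076,0],"spin":0},
  {"xyz":[0.174,0.024,0],"spin":0},
  {"xyz":[0.173,-0.031,0],"spin":0},
  {"xyz":[0.155,-0.083,0],"spin":0},
  {"xyz":[0.122,-0.127,0],"spin":0},
  {"xyz":[0.076,-0.159,0],"spin":0},
])

```text
time: 78.3
tool_pos: [589.4, -115.9, 137.1]
tcp_rot: [3.138, 0.001, 1.57]
contact_force: [3.5, -5.4, -3.1]
grip_width: 19.5
finger_force: 30.0
```

Call:
jog_arm([
  {"xyz":[0.024,-0.174,0],"spin":0},
  {"xyz":[-0.031,-0.173,0],"spin":0},
  {"xyz":[-0.083,-0.155,0],"spin":0},
  {"xyz":[-0.127,-0.122,0],"spin":0},
  {"xyz":[-0.159,-0.076,0],"spin":0},
  {"xyz":[-0.174,-0.024,0],"spin":0},
  {"xyz":[-0.173,0.031,0],"spin":0},
  {"xyz":[-0.155,0.083,0],"spin":0},
  {"xyz":[-0.122,0.127,0],"spin":0},
  {"xyz":[-0.076,0.159,0],"spin":0},
])

```text
time: 79.55
tool_pos: [561.5, -201.6, 137.1]
tcp_rot: [-3.139, -0.001, 1.569]
contact_force: [-3.5, 4.6, 3.3]
grip_width: 19.5
finger_force: 30.0
```

Call:
jog_arm([
  {"xyz":[-0.024,0.174,0],"spin":0},
  {"xyz":[0.031,0.173,0],"spin":0},
  {"xyz":[0.083,0.155,0],"spin":0},
  {"xyz":[0.127,0.122,0],"spin":0},
  {"xyz":[0.159,0.076,0],"spin":0},
  {"xyz":[0.174,0.024,0],"spin":0},
  {"xyz":[0.173,-0.031,0],"spin":0},
  {"xyz":[0.155,-0.083,0],"spin":0},
  {"xyz":[0.122,-0.127,0],"spin":0},
  {"xyz":[0.076,-0.159,0],"spin":0},
])

```text
time: 80.8
tool_pos: [589.5, -115.9, 137.2]
tcp_rot: [3.138, 0.002, 1.57]
contact_force: [3.8, -5.1, -2.5]
grip_width: 19.6
finger_force: 30.0
```

Call:
jog_arm([
  {"xyz":[0,0,0],"spin":0},
  {"xyz":[0,0,0],"spin":0},
  {"xyz":[0,0,0],"spin":0},
  {"xyz":[0,0,-0.36],"spin":0},
  {"xyz":[0,0,-0.36],"spin":0},
  {"xyz":[0,0,-0.36],"spin":0},
  {"xyz":[0.45,-0.22,0],"spin":0},
  {"xyz":[0.45,-0.22,0],"spin":0},
  {"xyz":[0.45,-0.22,0],"spin":0},
  {"xyz":[0,0,0],"spin":0},
], gripper=60)

```text
time: 82.05
tool_pos: [534.8, -5.4, 223.8]
tcp_rot: [-3.142, -0.0, 1.573]
contact_force: [0.1, 0.2, -0.5]
grip_width: 55.3
finger_force: 0.0
```

```bash
python3 - <<'E'
from h import *
c=bot.get_calibration("wrist");im=bot.capture("wrist");print(bot.get_obs()["tool_pos"],bot.get_obs()["tcp_rot"])
bins("n_top")
for col in("yellow","red","green"):
  for a,cc,m in blobs(im,col,100,(180,0,560,245)): print(col,a,cc.round(1),ray("wrist",cc,75,c)[0].round(1),cv2.boxPoints(rect(m)).round().tolist())
cv2.imwrite("pics/n.png",cv2.resize(im[40:185,180:420],None,fx=3.3,fy=3.3,interpolation=cv2.INTER_CUBIC))
E
```

```text
[535.60799071  -6.66520828 223.85953771] [3.14090646e+00 2.82598282e-04 1.57172765e+00]
blue ctr [ 499. -372.] long axis deg -174.0 [np.float64(198.0), np.float64(165.0)]
red ctr [458. 391.] long axis deg 0.0 [np.float64(160.0), np.float64(201.0)]
yellow 308 [241.8 112.9] [506.5  65.8] [[235.0, 100.0], [247.0, 100.0], [248.0, 126.0], [237.0, 126.0]]
red 1060 [213.7 110.3] [482.4  68. ] [[197.0, 93.0], [232.0, 91.0], [234.0, 126.0], [200.0, 129.0]]
green 956 [385.7   6.1] [622.3 147.5] [[350.0, 0.0], [422.0, 0.0], [422.0, 13.0], [350.0, 13.0]]
green 662 [382.7  29.2] [621.6 131. ] [[349.0, 25.0], [419.0, 25.0], [419.0, 34.0], [349.0, 34.0]]
green 324 [488.3  75.2] [713.2  96.7] [[453.0, 73.0], [521.0, 72.0], [521.0, 77.0], [453.0, 78.0]]
green 4450 [276.9 111.1] [536.7  67.4] [[242.0, 77.0], [309.0, 77.0], [309.0, 146.0], [242.0, 146.0]]
green 3306 [480.7 112.1] [712.4  67. ] [[445.0, 88.0], [518.0, 88.0], [518.0, 137.0], [445.0, 137.0]]
green 722 [372.4 184.4] [624.7   2.9] [[342.0, 178.0], [401.0, 178.0], [401.0, 190.0], [342.0, 190.0]]
green 2293 [370.8 217.6] [626.  -29.4] [[340.0, 199.0], [402.0, 199.0], [402.0, 237.0], [340.0, 237.0]]
```

View pics/n.png

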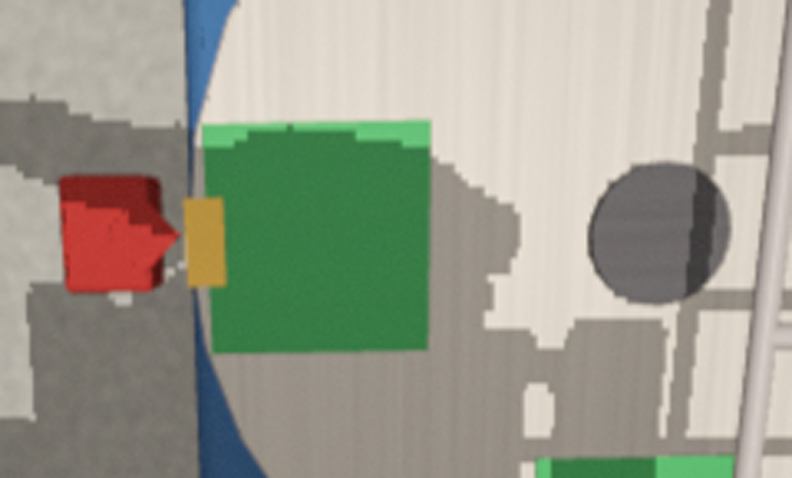

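```bash
python3 - <<'E'
from h import *
F=lambda q:np.array(q)/3.3+[180,40]
for n,q,z in(("pad",[(203,125),(431,120),(428,350),(213,352)],75),("mark",[(184,198),(222,197),(227,287),(190,285)],75),("tip",[(180,236)],73),("block",[(60,177),(68,293)],83)):
    w=ray("wrist",F(q),z);print(n,w.mean(0).round(1),w.round(1).tolist())
im=cv2.imread("pics/n_top.png")
for a,cc,m in blobs(im,"yellow",10,(240,200,310,245))+blobs(im,"red",40,(240,215,300,245))+blobs(im,"green",100,(240,180,310,230)): print(a,cc.round(1),ray("top",cc,75)[0].round(1))
cr=np.hstack([cv2.resize(im[190:290,90:190],(390,390),interpolation=2),cv2.resize(im[180:280,400:500],(390,390),interpolation=2)]);cv2.imwrite("pics/o.png",cr)
E
```

```text
pad [537.9  63.8] [[508.6, 91.9], [566.3, 93.1], [567.3, 35.3], [509.5, 34.8]]
mark [508.4  63.2] [[503.1, 74.3], [512.9, 74.5], [513.7, 51.8], [503.9, 52.3]]
tip [501.5  64.7] [[501.5, 64.7]]
block [473.2  65.1] [[473.2, 79.3], [473.3, 51.0]]
```

View pics/o.png

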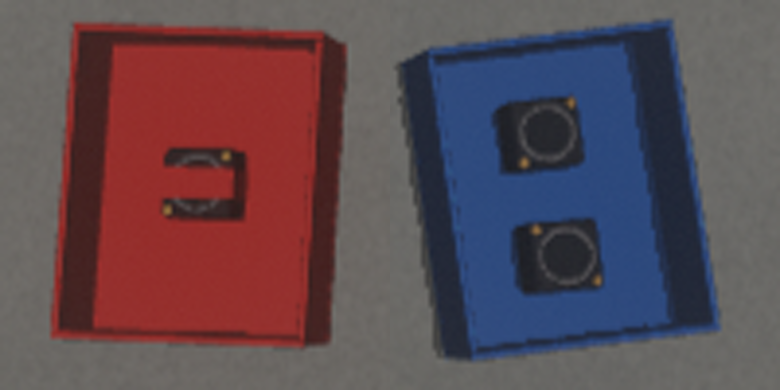

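Both bins are upright, with the two plain boxes in blue and the taped one in red. The mark is about 1.6 mm (0.8°) past the pointer, so I'll crank back about 6°.

Call:
jog_arm([
  {"xyz":[-0.34,0.165,0],"spin":0},
  {"xyz":[-0.34,0.165,0],"spin":0},
  {"xyz":[-0.34,0.165,0],"spin":0},
  {"xyz":[-0.34,0.165,0],"spin":0},
  {"xyz":[0,0,0],"spin":0},
  {"xyz":[0,0,0],"spin":0},
  {"xyz":[0,0,0],"spin":0},
  {"xyz":[0,0,0],"spin":0},
  {"xyz":[0,0,0],"spin":0},
  {"xyz":[0,0,0],"spin":0},
])

```text
time: 83.4
tool_pos: [588.2, -116.0, 223.7]
tcp_rot: [3.141, 0.0, 1.57]
contact_force: [-0.3, -0.1, -0.3]
grip_width: 55.0
finger_force: 0.0
```

Call:
jog_arm([
  {"xyz":[0,0,0.2],"spin":0},
  {"xyz":[0,0,0.3],"spin":0},
  {"xyz":[0,0,0.3],"spin":0},
  {"xyz":[0,0,0.2],"spin":0},
  {"xyz":[0,0,0.08],"spin":0},
  {"xyz":[0,0,0],"spin":0},
  {"xyz":[0,0,0],"spin":0},
  {"xyz":[0,0,0],"spin":0},
  {"xyz":[0,0,0],"spin":0},
  {"xyz":[0,0,0],"spin":0},
])

```text
time: 84.65
tool_pos: [588.3, -116.3, 137.3]
tcp_rot: [3.141, 0.0, 1.57]
contact_force: [-0.1, -0.1, 0.3]
grip_width: 55.0
finger_force: 0.0
```

Call:
jog_arm([
  {"xyz":[0,0,0],"spin":0},
  {"xyz":[0,0,0],"spin":0},
  {"xyz":[0,0,0],"spin":0},
  {"xyz":[0,0,0],"spin":0},
  {"xyz":[0,0,0],"spin":0},
  {"xyz":[0,0,0],"spin":0},
  {"xyz":[0,0,0],"spin":0},
  {"xyz":[0,0,0],"spin":0},
  {"xyz":[0,0,0],"spin":0},
  {"xyz":[0,0,0],"spin":0},
], gripper=0)

```text
time: 85.9
tool_pos: [588.1, -116.3, 137.1]
tcp_rot: [-3.141, 0.0, 1.57]
contact_force: [-1.0, -0.5, -0.4]
grip_width: 19.0
finger_force: 30.0
```

Call:
jog_arm([
  {"xyz":[-0.006,0.019,0],"spin":0},
  {"xyz":[-0.006,0.019,0],"spin":0},
  {"xyz":[-0.006,0.019,0],"spin":0},
  {"xyz":[0,0,0],"spin":0},
  {"xyz":[0,0,0],"spin":0},
  {"xyz":[0,0,0],"spin":0},
  {"xyz":[0,0,0],"spin":0},
  {"xyz":[0,0,0],"spin":0},
  {"xyz":[0,0,0],"spin":0},
  {"xyz":[0,0,0],"spin":0},
])

```text
time: 87.15
tool_pos: [592.8, -118.1, 137.1]
tcp_rot: [3.141, 0.001, 1.57]
contact_force: [-3.4, -2.9, 0.6]
grip_width: 19.6
finger_force: 30.0
```

Call:
jog_arm([
  {"xyz":[0,0,0],"spin":0},
  {"xyz":[0,0,0],"spin":0},
  {"xyz":[0,0,0],"spin":0},
  {"xyz":[0,0,-0.36],"spin":0},
  {"xyz":[0,0,-0.36],"spin":0},
  {"xyz":[0,0,-0.36],"spin":0},
  {"xyz":[0.45,-0.22,0],"spin":0},
  {"xyz":[0.45,-0.22,0],"spin":0},
  {"xyz":[0.45,-0.22,0],"spin":0},
  {"xyz":[0,0,0],"spin":0},
], gripper=60)

```text
time: 88.4
tool_pos: [539.3, -7.4, 224.0]
tcp_rot: [3.141, -0.001, 1.573]
contact_force: [0.7, -1.2, 0.7]
grip_width: 55.1
finger_force: 0.0
```

```bash
python3 - <<'E'
from h import *
c=bot.get_calibration("wrist");im=bot.capture("wrist");print(bot.get_obs()["tool_pos"],bot.get_obs()["contact_force"])
for col in("yellow","red"):
  for a,cc,m in blobs(im,col,100,(180,40,345,185)): print(col,a,cc.round(1),ray("wrist",cc,75,c)[0].round(1))
bins("p_top")
cv2.imwrite("pics/p.png",cv2.resize(im[40:185,180:420],None,fx=3.3,fy=3.3,interpolation=cv2.INTER_CUBIC))
E
```

```text
[540.0905563   -8.70397337 223.95518403] [ 0.22476644 -0.1640341   0.73865551]
yellow 316 [236.3 108.5] [506.4  67.5]
red 1063 [208.5 107.9] [482.5  68. ]
blue ctr [ 499. -372.] long axis deg -173.0 [np.float64(200.0), np.float64(163.0)]
red ctr [458. 391.] long axis deg 0.0 [np.float64(160.0), np.float64(201.0)]
```

View pics/p.png

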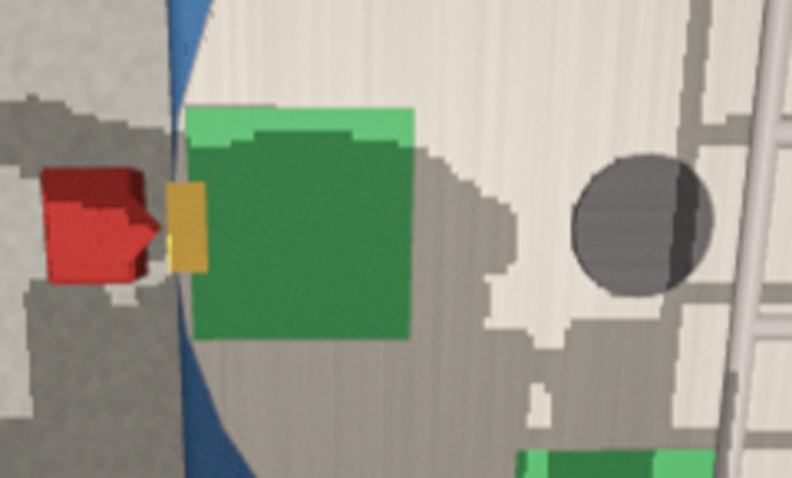

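The mark at (187,227) is now level with the pointer tip at (160,227). The platen is empty and the robot is clear, so I'm handing in.

```bash
python3 -c "
from plant import bot
print(bot.close_job())"
```

```text
the job is handed in; nothing more can be done
None
```

The job is handed in at about 88 s: both plain boxes are in the blue bin and the taped one is in the red bin. Both bins are upright, and the empty platen's yellow mark is lined up with the pointer.

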